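Reload the gourd-cord winder with its run switch at off

ROBOT

A 7-joint arm with a two-finger parallel gripper is mounted at the origin on the work surface. World frame = base frame: x ahead of the robot, y to its left, z up, the work surface at z = 0. Lengths are in m, angles in degrees, forces in N, time in s.
With the tool pointing down it reaches from about 0.425 to 0.925 m from the base axis. Payload 6.8 kg.
Tool frame: the origin (TCP) lies on the centre line of the jaws, within the pads' length; the fingertips stand 19 mm ahead of it and the grasp point (between the pads) is the TCP; z points along the fingers, y is the line along which they close (so a half turn about z gives the same grasp; the last joint's range is limited). The gripper opens to 85 mm and grips with 20 to 120 N. Pads are 22 mm wide; open, the fingers measure 114 mm over their backs; the gripper's body (76 mm by 85 mm) begins 54 mm behind the grasp point. The pads swing forward as they close: fully open they stand 13 mm farther back than shut.
Start: joints at [-81.939, 27.33, 1.283, 89.118, -0.659, 63.558, -4.761], TCP at [0.166, 0.654, 0.25] pointing down, gripper open.
Joint ranges: [-169.35, 169.35], [-19.33, 120.38], [-80.79, 83.38], [13.8, 139.57], [-78.32, 258.32], [9.67, 109.79], [-169.56, 169.56]. Speed limits (degrees/s): [136.94, 136.94, 180, 180, 180, 180, 180].

INTERFACE

Orientations are given as [roll, pitch, yaw] about the fixed x, y, z axes, in that order (R = Rz(yaw) Ry(pitch) Rx(roll)).
In Python, from station import sense, read_camera, camera_model, ticket gives the robot as it stands.
- The arm moves only by the tool arm_command, never from a script. Its argument "deltas" is a list of rows, each an object of numbers: "dx", "dy", "dz": the shift along the tool's x, y, z in cm; "wx", "wy", "wz": the turn, a rotation vector about the tool's x, y, z in rad. In form: [{"dx": .., "dy": .., "dz": .., "wx": .., "wy": .., "wz": ..}, ...]. A call has 1 to 12 rows; each row is the pose to reach, as a shift and turn from the pose commanded when the call began, along the tool's axes at that moment; what a row does not reach only later rows make up. A row lasts 1/12 s, in which the tool goes at most 41.7 mm and 7.16 degrees, less where a joint would pass 70% of its speed; a pose out of reach is approached as far as the arm can. A call with a gripper value outside its range is refused whole. "jaw" is the finger opening in cm, from 0 to 8.54, set as the call begins (left out, the last holds). The fingers move at their own pace and stop on an object; "force" is the grip in N (left out, the last holds). Time passes only in rows, so rows that repeat a pose let the fingers close. It gives the time, the measured TCP pose, the force, the opening and the grip force at its end, in the units of the state.
- sense(): the state, without advancing time (a new reading comes with each control period).
- read_camera(name): name is "scene" or "top" or "wrist"; returns the picture (400x640x3 uint8, red, green, blue); there is no depth.
- camera_model(name): a dict with "camera_matrix" (3x3 intrinsics, pixels), "k1" (the pictures are not rectified: a ray, as slopes to the right and down, at radius r is drawn at 1 + k1 r^2 times it, then the intrinsics apply), "world_from_camera" (4x4, takes a point from camera to world coordinates). Camera axes: x right, y down, z forward; pixel columns grow to the right and rows downward; lengths in m; the calibration is good to about 2 mm. A picture is of the moment at which its call begins: read the wrist's pose just before it. camera_model takes no time and is no camera call; for the wrist camera it gives the pose at the moment of the call.
- ticket.sign_off(): hands the job in; it is judged then, once.
The state is a dict: "t": time; "qpos": joint angles; "joint_vel": joint speeds; "joint_torque": joint torques, N m; "tool_pos": TCP position; "orientation": TCP orientation; "ft_force": force on the tool from outside, world axes, zero at the start; "torque": the same for the moment, N m; "gripper_width": finger opening in m; "finger_force": force on a finger pad.
Only numpy, scipy, OpenCV 4.12 (cv2) and the standard library are available. Lean on these libraries where they do the work, as an engineer would, in place of code of your own. Each camera call takes 0.05 s, during which the arm holds its last target. There are 200 camera calls.

TASK

The cord winder has been left on forward: first set its three-position toggle switch to the centre off position, and handle spools and cores only with the switch at off. Then lift every spent cardboard core off the winder and put it in the metal tray, and mount every empty wooden spool from the bench on a spindle of its own, fully down on the seat. When all are loaded, throw the toggle over to reverse for a second to take up the slack in the drive, and set it back to centre off to finish; do not knock the gourds about.

Things in the scene. Friction and masses are not known exactly. Their poses are not given: they have to be found in the camera images.
- toggle (a joint): Bright metal toggle lever, 14 mm thick, on the grey switch box; hinge 45 mm above the bench, top 84 mm from the hinge. Rad from upright: 0 centre off, +0.55 forward (leans to the box's +y, left from the robot; it starts here), -0.55 reverse. Sprung: within 0.28 of upright it snaps to off, beyond that to the nearer end stop; about 4 N at its top throws it over.
- switch_pivot (a point): Point on the toggle's hinge, at the centre of the top of the fixed switch box (85 x 110 mm, 45 mm tall; a round boss 30 mm long rises 15 mm above the top at the lever's foot). y is the direction in which the lever leans for forward, -y for reverse; x is the hinge line; z up.
- toggle_tip (a point): Centre of the 17 mm ball end of the toggle lever, 75 mm from the hinge.
- spindle1 (a point): Upright steel spindle, 12 mm thick with a tapered tip, rising 75 mm from a round seat 40 mm across. This point is on its axis at the top face of the seat (36 mm above the bench), where a mounted spool rests; y along the row. Left end of three, 105 mm apart, on the fixed winder: grey bed 120 x 340 mm, 30 mm tall, green motor 58 mm tall behind.
- spindle2 (a point): Upright steel spindle, 12 mm thick with a tapered tip, rising 75 mm from a round seat 40 mm across. This point is on its axis at the top face of the seat (36 mm above the bench), where a mounted spool rests; y along the row. The middle one.
- spindle3 (a point): Upright steel spindle, 12 mm thick with a tapered tip, rising 75 mm from a round seat 40 mm across. This point is on its axis at the top face of the seat (36 mm above the bench), where a mounted spool rests; y along the row. The right end one.
- tray_in (a point): Centre of the inner floor of the fixed open aluminium scrap tray, 4 mm above the bench. Tray 200 mm along its x, 150 mm along its y, 45 mm tall, walls 4 mm.
- spool1_mid (a point): Empty wooden spool standing upright on the bench: two round flanges 60 mm across and 10 mm thick on a 34 mm barrel, 60 mm tall overall, 19 mm bore right through; both ends alike; about 0.12 kg. This point is its centre, half-way up; z is the axis of the bore. Absent in some runs.
- spool2_mid (a point): Empty wooden spool standing upright on the bench: two round flanges 60 mm across and 10 mm thick on a 34 mm barrel, 60 mm tall overall, 19 mm bore right through; both ends alike; about 0.12 kg. This point is its centre, half-way up; z is the axis of the bore. Absent in some runs.
- spool3_mid (a point): Empty wooden spool standing upright on the bench: two round flanges 60 mm across and 10 mm thick on a 34 mm barrel, 60 mm tall overall, 19 mm bore right through; both ends alike; about 0.12 kg. This point is its centre, half-way up; z is the axis of the bore. Absent in some runs.
- core1_mid (a point): Spent cardboard core: a plain tube 36 mm across, 85 mm tall, 23 mm bore, 0.04 kg, at the start standing over a spindle of the winder, on its seat. This point is its centre, half-way up; z along the tube. Absent in some runs. core1 stands on spindle1.
- core2_mid (a point): Spent cardboard core: a plain tube 36 mm across, 85 mm tall, 23 mm bore, 0.04 kg, at the start standing over a spindle of the winder, on its seat. This point is its centre, half-way up; z along the tube. Absent in some runs. core2 stands on spindle2.
- core3_mid (a point): Spent cardboard core: a plain tube 36 mm across, 85 mm tall, 23 mm bore, 0.04 kg, at the start standing over a spindle of the winder, on its seat. This point is its centre, half-way up; z along the tube. Absent in some runs. core3 stands on spindle3.
- gourd1_mid (a point): Yellow-brown two-bulb dried gourd standing among the spools, 72 mm across at the belly, about 108 mm tall with its stalk; bystander. This point is on its axis, 44 mm above its underside.
- gourd2_mid (a point): Yellow-brown two-bulb dried gourd standing among the spools, 72 mm across at the belly, about 108 mm tall with its stalk; bystander. This point is on its axis, 44 mm above its underside.
Things that resemble listed ones, but are neither listed nor needed, are in the scene too. What is shaped like the part that bears spool3_mid but black or blue is not meant.

How it is judged:
By the outcome, as a careful person would: the job done as asked, in the order asked, and still so for the second after the job is handed in, with the robot touching nothing.
Of spool1, spool2, spool3 only 2 to 3 are there at a start; the rules pass over those that are not, and their reading is None.
Of core1, core2, core3 only 2 to 3 are there at a start; the rules pass over those that are not, and their reading is None.
At some moment in a run one of spool1, spool2, spool3 may be knocked a few centimetres aside while the robot is not near it.
It also fails if it takes over 210 s, if anything falls off the work surface, if the arm or the gripper's body presses on something with over 40 N, if the wrist force passes 120 N, or if a joint passes its speed limit or range.

## Working session

There is one attempt and no reset: what is moved stays moved. The work goes in short steps, Python scripts to look and compute and a tool call to move; the robot and the scene stay as the last step left them, time stands still between calls to the robot, and variables do not carry over. Pictures are saved under pics/ and viewed, at most 14 in all, crops included, and the job is handed in when it is done.

Besides the shell and the picture viewer there is one more tool, called after ">>>" by a JSON object that holds its "op" and its "data". arm_command: Moves the arm, as the interface text tells. Its arguments: {"type":"object","properties":{"deltas":{"type":"array"},"jaw":{"type":"number"},"force":{"type":"number"}},"required":["deltas"]}

```bash
mkdir -p pics; ls; python3 - <<'E'
from station import sense, read_camera, camera_model
import cv2, numpy as np
for n in ("scene","top"):
    im=read_camera(n); cv2.imwrite(f"pics/{n}0.png",im[:,:,::-1]); m=camera_model(n)
    print(n,np.round(m["camera_matrix"],1).tolist(),m["k1"],np.round(m["world_from_camera"],4).tolist())
s=sense();print({k:np.round(v,3).tolist() for k,v in s.items()})
E
```

```text
pics
scene [[379.2, 0.0, 320.0], [0.0, 379.2, 203.8], [0.0, 0.0, 1.0]] -0.0804388637669174 [[-0.6559, 0.4879, -0.576, 1.0959], [0.7548, 0.4294, -0.4959, 0.5549], [0.0054, -0.76, -0.6499, 0.7793], [0.0, 0.0, 0.0, 1.0]]
top [[388.0, 0.0, 322.7], [0.0, 388.0, 200.7], [0.0, 0.0, 1.0]] -0.07407714810835757 [[-0.014, -0.9842, 0.1763, 0.3326], [-0.9995, 0.0187, 0.0251, 0.0225], [-0.028, -0.1759, -0.984, 0.9793], [0.0, 0.0, 0.0, 1.0]]
{'t': 0.1, 'qpos': [-81.939, 27.373, 1.284, 89.174, -0.66, 63.559, -4.761], 'joint_vel': [0.089, -0.129, -0.061, -0.124, -0.006, 0.012, -0.062], 'joint_torque': [0.004, -59.775, 1.613, -28.196, 0.013, 0.005, 0.0], 'tool_pos': [0.166, 0.654, 0.249], 'orientation': [-179.901, 0.008, 165.742], 'ft_force': [0.484, -0.571, -0.142], 'torque': [0.033, 0.049, -0.033], 'finger_force': 0.0, 'gripper_width': 0.085}
```

View pics/scene0.png

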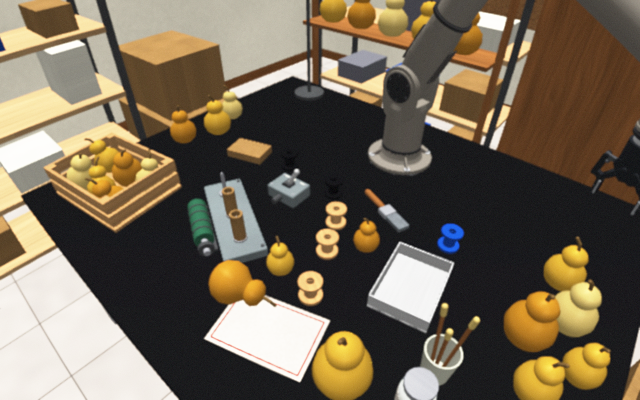

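View pics/top0.png

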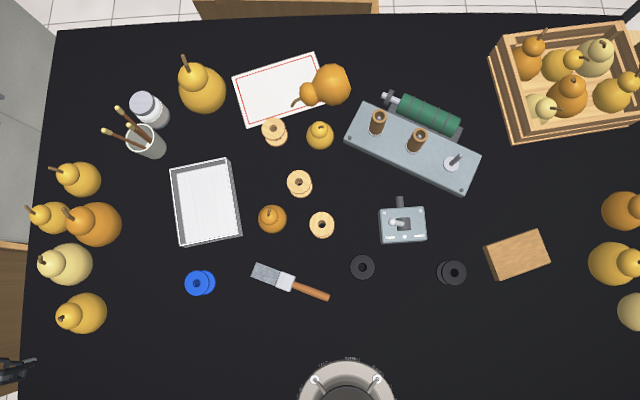

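Candidates in the top view:
- Wooden spools at (274,131), (299,183) and (322,225). The black ones at (362,267) and (453,272) and the blue one at (199,283) are decoys.
- Cores at (378,122) and (417,138). The bare spindle is at (454,160).
- Small gourds at (320,135) and (272,219). The large ones are bystanders.
- Toggle at about (400,223), and the tray at (205,200).

I'll check these in a close crop.

```bash
cat > h.py <<'E'
import numpy as np, cv2
from scipy.spatial.transform import Rotation as R
from station import sense, read_camera, camera_model
def ray(m,u,v):
    K=np.array(m["camera_matrix"]); k=m["k1"]; T=np.array(m["world_from_camera"])
    d=np.array([(u-K[0,2])/K[0,0],(v-K[1,2])/K[1,1]]); p=d.copy()
    for _ in range(20): p=d/(1+k*p@p)
    return T[:3,3],T[:3,:3]@np.array([p[0],p[1],1])
def onz(m,u,v,z):
    o,d=ray(m,u,v); return o+d*(z-o[2])/d[2]
def proj(m,P):
    K=np.array(m["camera_matrix"]);T=np.array(m["world_from_camera"])
    c=T[:3,:3].T@(np.array(P)-T[:3,3]); p=c[:2]/c[2]; p=p*(1+m["k1"]*p@p)
    return K[:2,:2]@p+K[:2,2]
def to(goal,rpy=None):
    "tool-frame cm shift and rotvec from the present pose to goal"
    s=sense(); A=R.from_euler('xyz',s["orientation"],degrees=True)
    d=A.inv().apply(np.array(goal)-s["tool_pos"])*100
    w=(A.inv()*R.from_euler('xyz',rpy,degrees=True)).as_rotvec() if rpy is not None else np.zeros(3)
    print("t",round(s["t"],2),"pos",np.round(s["tool_pos"],4),"rpy",np.round(s["orientation"],1),"-> d",np.round(d,2),"w",np.round(w,3))
E
python3 - <<'E'
from h import *
im=cv2.imread("pics/top0.png"); m=camera_model("top")
c=im[90:290,250:500]; cv2.imwrite("pics/crop1.png",cv2.resize(c,None,fx=3,fy=3,interpolation=cv2.INTER_CUBIC))
for n,u,v,z in [("spA",274,128,.06),("spB",299,181,.06),("spC",322,224,.06),("g1",320,132,.05),("g2",272,218,.05),("core1",378,117,.121),("core2",417,133,.121),("sp3",457,155,.111),("tray",206,202,.004),("blk1",362,266,.06),("blk2",455,271,.06)]:
    print(n,onz(m,u,v,z).round(4))
E
```

```text
spA [0.6851 0.1655 0.06  ]
spB [0.5472 0.1029 0.06  ]
spC [0.441  0.0483 0.06  ]
g1 [0.6752 0.0504 0.05  ]
g2 [0.4589 0.1698 0.05  ]
core1 [ 0.683 -0.088  0.121]
core2 [ 0.6419 -0.1768  0.121 ]
sp3 [ 0.5902 -0.2692  0.111 ]
tray [0.5098 0.35   0.004 ]
blk1 [ 0.3406 -0.0439  0.06  ]
blk2 [ 0.3247 -0.261   0.06  ]
```

View pics/crop1.png

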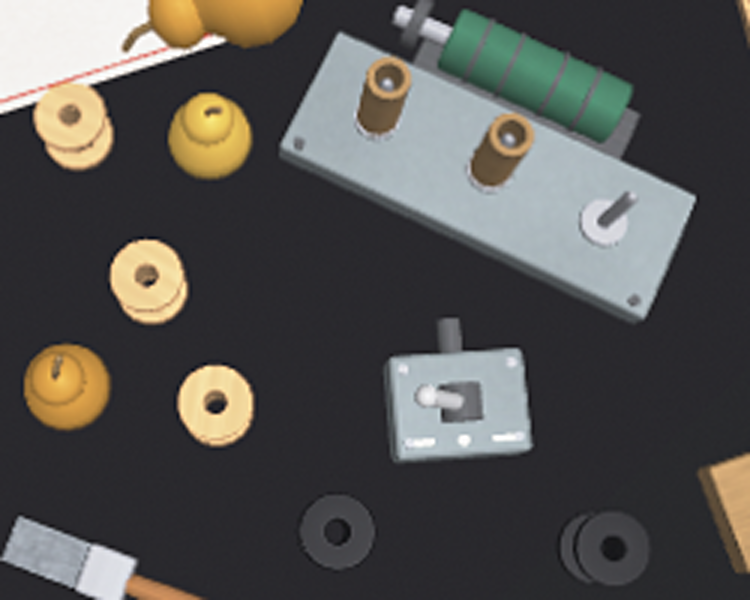

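The crop shows:
- Wooden spools with top centres at crop (71,115), (148,274) and (215,402).
- Two cores at (389,78) and (510,134), and a bare third spindle with its tip at (630,198) and seat at (604,220).
- The toggle ball at (427,395), leaning left (forward).

Black spools are excluded.

```bash
python3 - <<'E'
from h import *
m=camera_model("top")
f=lambda c,z: onz(m,c[0]/3+250-.33,c[1]/3+90-.33,z).round(4)
for n,c,z in [("A",(71,115),.06),("B",(148,274),.06),("C",(215,402),.06),("c1",(389,78),.121),("c2",(510,134),.121),("tip3",(632,196),.111),("seat3",(604,220),.036),("ball",(427,395),.109),("pivot",(462,401),.05),("TL",(388,358),.045),("TR",(523,348),.045),("BL",(398,460),.045),("BR",(531,450),.045)]: print(n,f(c,z))
for n,u,v in [("trTL",170,168),("trTR",229,158),("trBR",242,236),("trBL",181,247)]: print(n,onz(m,u,v,.045).round(3))
to([.43,-.11,.25],[180,0,0])
E
```

```text
A [0.6852 0.1672 0.06  ]
B [0.5472 0.1029 0.06  ]
C [0.4418 0.0498 0.06  ]
c1 [ 0.6863 -0.0913  0.121 ]
c2 [ 0.6385 -0.1828  0.121 ]
tip3 [ 0.5901 -0.277   0.111 ]
seat3 [ 0.5918 -0.2775  0.036 ]
ball [ 0.4384 -0.1109  0.109 ]
pivot [ 0.4402 -0.1478  0.05  ]
TL [ 0.477  -0.0905  0.045 ]
TR [ 0.4831 -0.2005  0.045 ]
BL [ 0.3944 -0.0953  0.045 ]
BR [ 0.4003 -0.2021  0.045 ]
trTL [0.592 0.434 0.045]
trTR [0.614 0.282 0.045]
trBR [0.417 0.244 0.045]
trBL [0.392 0.395 0.045]
t 0.1 pos [0.1661 0.6537 0.2494] rpy [-179.9    0.   165.7] -> d [-4.438e+01 -6.752e+01  6.000e-02] w [-0.     0.003  2.893]
```

>>> {"op": "arm_command", "data": {"deltas": [{"dx":-39.9,"dy":-21.2,"wz":1.3},{"dx":-39.9,"dy":-21.2,"wz":1.3},{"dx":-39.9,"dy":-21.2,"wz":1.3},{"dx":-39.9,"dy":-21.2,"wz":1.3},{"dx":-39.9,"dy":-21.2,"wz":1.3},{"dx":-39.9,"dy":-21.2,"wz":1.3},{"dx":-39.9,"dy":-21.2,"wz":1.3},{"dx":-39.9,"dy":-21.2,"wz":1.3},{"dx":-39.9,"dy":-21.2,"wz":1.3},{"dx":-39.9,"dy":-21.2,"wz":1.3},{"dx":-39.9,"dy":-21.2,"wz":1.3},{"dx":-39.9,"dy":-21.2,"wz":1.3}], "jaw": 5.0}}

```text
invalid input at $.deltas[0]: expected keys dx, dy, dz, wx, wy, wz
```

```bash
python3 -c "
from h import *
to([.4375,-.1095,.2],[180,0,3.2]); print(sense()['gripper_width'],sense()['qpos'])"
```

```text
t 0.1 pos [0.1661 0.6537 0.2494] rpy [-179.9    0.   165.7] -> d [-45.1  -67.28   5.06] w [-0.000e+00  2.000e-03  2.837e+00]
0.08507106930234476 [-81.93850982  27.37346151   1.28382368  89.17412036  -0.6601659
  63.55899956  -4.76147238]
```

All keys are needed in each row.

>>> {"op": "arm_command", "data": {"deltas": [{"dx":-39.9,"dy":-21.2,"dz":0,"wx":0,"wy":0,"wz":1.3},{"dx":-39.9,"dy":-21.2,"dz":0,"wx":0,"wy":0,"wz":1.3},{"dx":-39.9,"dy":-21.2,"dz":0,"wx":0,"wy":0,"wz":1.3},{"dx":-39.9,"dy":-21.2,"dz":0,"wx":0,"wy":0,"wz":1.3},{"dx":-39.9,"dy":-21.2,"dz":0,"wx":0,"wy":0,"wz":1.3},{"dx":-39.9,"dy":-21.2,"dz":0,"wx":0,"wy":0,"wz":1.3},{"dx":-39.9,"dy":-21.2,"dz":0,"wx":0,"wy":0,"wz":1.3},{"dx":-39.9,"dy":-21.2,"dz":0,"wx":0,"wy":0,"wz":1.3},{"dx":-39.9,"dy":-21.2,"dz":0,"wx":0,"wy":0,"wz":1.3},{"dx":-39.9,"dy":-21.2,"dz":0,"wx":0,"wy":0,"wz":1.3},{"dx":-39.9,"dy":-21.2,"dz":0,"wx":0,"wy":0,"wz":1.3},{"dx":-39.9,"dy":-21.2,"dz":0,"wx":0,"wy":0,"wz":1.3}], "jaw": 5.0}}

```text
t: 1.1
tool_pos: [0.5068, 0.3424, 0.2506]
orientation: [179.8, 0.2, 90.4]
ft_force: [0.1, -1.0, -0.3]
gripper_width: 0.0498
finger_force: 0.0
```

```bash
python3 -c "
from h import *
to([.4375,-.1095,.2],[180,0,3.2]); print(sense()['gripper_width'],sense()['qpos'])"
```

```text
t 1.1 pos [0.5068 0.3424 0.2506] rpy [179.8   0.2  90.4] -> d [-45.11  -7.3    5.2 ] w [0.006 0.    1.523]
0.04980432325806164 [-58.41982203  22.41395781  24.25114849  99.5225411  -10.05204594
  60.20759369 -30.33420766]
```

>>> {"op": "arm_command", "data": {"deltas": [{"dx":-45.1,"dy":-7.3,"dz":0,"wx":0,"wy":0,"wz":1.52},{"dx":-45.1,"dy":-7.3,"dz":0,"wx":0,"wy":0,"wz":1.52},{"dx":-45.1,"dy":-7.3,"dz":0,"wx":0,"wy":0,"wz":1.52},{"dx":-45.1,"dy":-7.3,"dz":0,"wx":0,"wy":0,"wz":1.52},{"dx":-45.1,"dy":-7.3,"dz":0,"wx":0,"wy":0,"wz":1.52},{"dx":-45.1,"dy":-7.3,"dz":0,"wx":0,"wy":0,"wz":1.52},{"dx":-45.1,"dy":-7.3,"dz":0,"wx":0,"wy":0,"wz":1.52},{"dx":-45.1,"dy":-7.3,"dz":0,"wx":0,"wy":0,"wz":1.52},{"dx":-45.1,"dy":-7.3,"dz":0,"wx":0,"wy":0,"wz":1.52},{"dx":-45.1,"dy":-7.3,"dz":0,"wx":0,"wy":0,"wz":1.52},{"dx":-45.1,"dy":-7.3,"dz":0,"wx":0,"wy":0,"wz":1.52},{"dx":-45.1,"dy":-7.3,"dz":0,"wx":0,"wy":0,"wz":1.52}]}}

```text
t: 2.1
tool_pos: [0.4354, -0.1094, 0.2506]
orientation: [179.9, -0.0, 4.4]
ft_force: [-0.7, -0.1, 0.1]
gripper_width: 0.0501
finger_force: 0.0
```

```bash
python3 -c "
from h import *
im=read_camera('wrist');cv2.imwrite('pics/w1.png',im[:,:,::-1])
m=camera_model('wrist');print(np.round(m['world_from_camera'],3).tolist(),np.round(m['camera_matrix'],1).tolist())
to([.4375,-.1095,.11],[180,0,3.2]); print(sense()['gripper_width'],sense()['qpos'])"
```

```text
[[0.071, -0.944, -0.321, 0.519], [-0.997, -0.067, -0.022, -0.1], [-0.001, 0.322, -0.947, 0.374], [0.0, 0.0, 0.0, 1.0]] [[360.4, 0.0, 317.1], [0.0, 360.4, 199.9], [0.0, 0.0, 1.0]]
t 2.15 pos [ 0.4363 -0.1059  0.2504] rpy [180.   -0.    4.1] -> d [ 0.09  0.37 14.04] w [ 0.    -0.     0.016]
0.05013235427666905 [-42.18111653   6.41884425  52.64580081 121.08267906  -6.21471728
  55.1631371  -72.0527639 ]
```

View pics/w1.png

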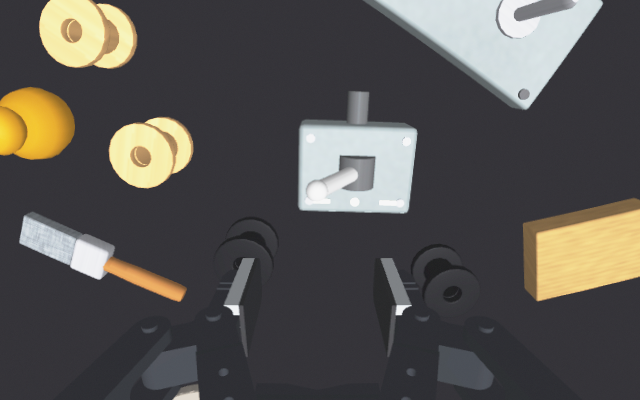

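The wrist view shows the toggle ball at (317,191), spool C's top at (142,156), spool B's at (73,31) and the spindle 3 seat at (518,18).

```bash
python3 -c "
from h import *
m=camera_model('wrist')
for n,u,v,z in [('ball',317,191,.109),('seat3',518,18,.036),('C',142,156,.06),('B',73,31,.06)]: print(n,onz(m,u,v,z).round(4))
"
```

```text
ball [ 0.436  -0.1058  0.109 ]
seat3 [ 0.5853 -0.2726  0.036 ]
C [0.4426 0.0528 0.06  ]
B [0.5464 0.1066 0.06  ]
```

>>> {"op": "arm_command", "data": {"deltas": [{"dx":0.1,"dy":0.2,"dz":4,"wx":0,"wy":0,"wz":0.016},{"dx":0.1,"dy":0.2,"dz":7,"wx":0,"wy":0,"wz":0.016},{"dx":0.1,"dy":0.2,"dz":10,"wx":0,"wy":0,"wz":0.016},{"dx":0.1,"dy":0.2,"dz":12,"wx":0,"wy":0,"wz":0.016},{"dx":0.1,"dy":0.2,"dz":13.5,"wx":0,"wy":0,"wz":0.016},{"dx":0.1,"dy":0.2,"dz":14.1,"wx":0,"wy":0,"wz":0.016},{"dx":0.1,"dy":0.2,"dz":14.1,"wx":0,"wy":0,"wz":0.016},{"dx":0.1,"dy":0.2,"dz":14.1,"wx":0,"wy":0,"wz":0.016}]}}

```text
t: 2.82
tool_pos: [0.4391, -0.1035, 0.1096]
orientation: [-180.0, 0.0, 4.5]
ft_force: [-0.2, -0.5, -0.3]
gripper_width: 0.0502
finger_force: 0.0
```

```bash
python3 -c "
from h import *
to([.4389,-.1365,.109],[180,0,3.2])"
```

```text
t 2.82 pos [ 0.4391 -0.1035  0.1096] rpy [-180.     0.     4.5] -> d [-0.28  3.28  0.06] w [-0.     0.     0.023]
```

>>> {"op": "arm_command", "data": {"deltas": [{"dx":-0.2,"dy":0.8,"dz":0,"wx":0,"wy":0,"wz":0.02},{"dx":-0.2,"dy":1.5,"dz":0,"wx":0,"wy":0,"wz":0.02},{"dx":-0.2,"dy":2.2,"dz":0,"wx":0,"wy":0,"wz":0.02},{"dx":-0.2,"dy":2.8,"dz":0,"wx":0,"wy":0,"wz":0.02},{"dx":-0.2,"dy":3.3,"dz":0,"wx":0,"wy":0,"wz":0.02},{"dx":-0.2,"dy":3.8,"dz":0,"wx":0,"wy":0,"wz":0.02},{"dx":-0.2,"dy":4.2,"dz":0,"wx":0,"wy":0,"wz":0.02},{"dx":-0.2,"dy":4.4,"dz":0,"wx":0,"wy":0,"wz":0.02},{"dx":-0.2,"dy":4.4,"dz":0,"wx":0,"wy":0,"wz":0.02}]}}

```text
t: 3.57
tool_pos: [0.4403, -0.1492, 0.1096]
orientation: [180.0, -0.0, 3.2]
ft_force: [-0.2, -1.0, -0.1]
gripper_width: 0.0498
finger_force: 0.0
```

```bash
python3 -c "
from h import *
im=read_camera('wrist');cv2.imwrite('pics/w2.png',im[120:400,180:480,::-1])
to([.4389,-.147,.109],[180,0,3.2]);print(sense()['ft_force'])"
```

```text
t 3.62 pos [ 0.4402 -0.1488  0.1095] rpy [180.   -0.    3.2] -> d [-0.12 -0.19  0.05] w [ 0.001 -0.    -0.   ]
[ 0.21510389 -0.37179851  0.33488261]
```

View pics/w2.png

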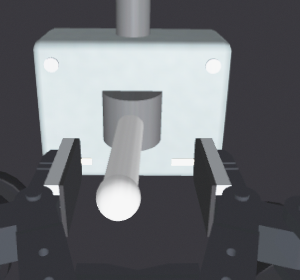

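```bash
python3 -c "
from h import *
m=camera_model('wrist')
y=np.array([-np.sin(.056),np.cos(.056),0])
for a in (-.55,0,.1,.2,.28,.55):
  P=np.array([.4387,-.147,.045])+.075*np.sin(a)*y+[0,0,.075*np.cos(a)]
  print(a,proj(m,P)-[180,120], proj(m,P-[0,0,.05])-[180,120])
print(proj(m,[.4387,-.147,.045])-[180,120])
"
```

```text
-0.55 [228.74355026 177.1983846 ] [206.66691893 123.59493921]
0 [131.60838787 194.64877174] [133.08539973 133.33971719]
0.1 [111.72071198 194.00419948] [118.27962133 132.99846082]
0.2 [ 92.39764527 192.10819479] [103.82255231 131.97248806]
0.28 [ 77.67370569 189.74524316] [ 92.71628538 130.68211768]
0.55 [ 35.51352113 177.20051464] [ 60.07139654 123.67954815]
[133.57573396 113.09871915]
```

The lever now stands upright, off within reading accuracy, with no contact force. I'll lift off and go to core 1, re-checking the toggle from above.

>>> {"op": "arm_command", "data": {"deltas": [{"dx":0,"dy":0,"dz":-4,"wx":0,"wy":0,"wz":0},{"dx":0,"dy":0,"dz":-8,"wx":0,"wy":0,"wz":0},{"dx":4,"dy":0,"dz":-10,"wx":0,"wy":0,"wz":-0.12},{"dx":25,"dy":-4.4,"dz":-10,"wx":0,"wy":0,"wz":-1.04},{"dx":25,"dy":-4.4,"dz":-10,"wx":0,"wy":0,"wz":-1.04},{"dx":25,"dy":-4.4,"dz":-10,"wx":0,"wy":0,"wz":-1.04},{"dx":25,"dy":-4.4,"dz":-10,"wx":0,"wy":0,"wz":-1.04},{"dx":25,"dy":-4.4,"dz":-10,"wx":0,"wy":0,"wz":-1.04},{"dx":25,"dy":-4.4,"dz":-10,"wx":0,"wy":0,"wz":-1.04},{"dx":25,"dy":-4.4,"dz":-10,"wx":0,"wy":0,"wz":-1.04},{"dx":25,"dy":-4.4,"dz":-10,"wx":0,"wy":0,"wz":-1.04},{"dx":25,"dy":-4.4,"dz":-10,"wx":0,"wy":0,"wz":-1.04}], "jaw": 7.0, "force": 25}}

```text
t: 4.62
tool_pos: [0.6873, -0.0902, 0.2088]
orientation: [-180.0, 0.0, 62.9]
ft_force: [-0.2, -0.2, 0.3]
gripper_width: 0.0701
finger_force: 0.0
```

```bash
python3 -c "
from h import *
im=read_camera('wrist');im2=read_camera('top')
cv2.imwrite('pics/w3.png',np.vstack([im[:,:,::-1],cv2.resize(im2[185:250,320:480,::-1],(490,200)) if 0 else np.hstack([cv2.resize(im2[190:255,360:460,::-1],(308,200),interpolation=cv2.INTER_CUBIC),np.zeros((200,332,3),np.uint8)])]))
to([.6863,-.0913,.1],[180,0,62.7]);m=camera_model('wrist');print(proj(m,[.6863,-.0913,.121]),proj(m,[.6387,-.1843,.121]))"
```

```text
t 4.72 pos [ 0.687  -0.0901  0.2091] rpy [-180.     0.    62.7] -> d [-1.400e-01 -1.000e-02  1.091e+01] w [-0.  0.  0.]
[317.56416689 217.92906904] [318.07622809 350.18781057]
```

View pics/w3.png

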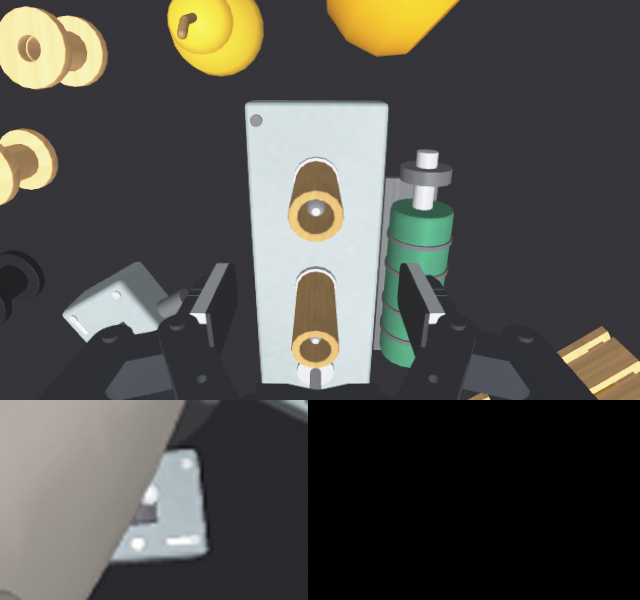

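Core 1's top is at (316,217) and core 2's at (315,349), matching the estimates. The toggle ball appears at about (409,221) in the top view. Next I'll descend and grip core 1.

>>> {"op": "arm_command", "data": {"deltas": [{"dx":0,"dy":0,"dz":4,"wx":0,"wy":0,"wz":0},{"dx":0,"dy":0,"dz":7.5,"wx":0,"wy":0,"wz":0},{"dx":0,"dy":0,"dz":10,"wx":0,"wy":0,"wz":0},{"dx":0,"dy":0,"dz":10.9,"wx":0,"wy":0,"wz":0},{"dx":0,"dy":0,"dz":10.9,"wx":0,"wy":0,"wz":0}]}}

```text
t: 5.13
tool_pos: [0.6855, -0.0894, 0.0977]
orientation: [-179.7, 0.1, 62.8]
ft_force: [0.6, 0.3, 0.4]
gripper_width: 0.0703
finger_force: 0.0
```

>>> {"op": "arm_command", "data": {"deltas": [{"dx":0,"dy":0,"dz":0,"wx":0,"wy":0,"wz":0},{"dx":0,"dy":0,"dz":0,"wx":0,"wy":0,"wz":0},{"dx":0,"dy":0,"dz":0,"wx":0,"wy":0,"wz":0},{"dx":0,"dy":0,"dz":0,"wx":0,"wy":0,"wz":0},{"dx":0,"dy":0,"dz":0,"wx":0,"wy":0,"wz":0},{"dx":0,"dy":0,"dz":0,"wx":0,"wy":0,"wz":0}], "jaw": 2.0, "force": 25}}

```text
t: 5.63
tool_pos: [0.6888, -0.0901, 0.1027]
orientation: [179.8, -0.1, 62.8]
ft_force: [0.2, 0.5, 6.3]
gripper_width: 0.0367
finger_force: 24.8
```

```bash
python3 -c "
from h import *
m=camera_model('top')
y=np.array([-np.sin(.056),np.cos(.056),0])
for a in (-.1,0,.1): print(a,proj(m,np.array([.4387,-.147,.045])+.075*np.sin(a)*y+[0,0,.075*np.cos(a)]))
for n,u,v in [('trTL',170,168),('trTR',229,158),('trBR',242,236),('trBL',181,247)]: print(n,onz(m,u,v,.045).round(3))
to([.53,.32,.25],[180,0,62.7]); to([.5,.34,.1],[180,0,98])
"
```

```text
-0.1 [412.22479053 220.06343311]
0 [408.91758037 220.29334998]
0.1 [405.54424685 220.5656459 ]
trTL [0.592 0.434 0.045]
trTR [0.614 0.282 0.045]
trBR [0.417 0.244 0.045]
trBL [0.392 0.395 0.045]
t 5.63 pos [ 0.6888 -0.0901  0.1027] rpy [ 1.798e+02 -1.000e-01  6.280e+01] -> d [ 29.26 -32.81 -14.8 ] w [ 0.004 -0.002  0.002]
t 5.63 pos [ 0.6888 -0.0901  0.1027] rpy [ 1.798e+02 -1.000e-01  6.280e+01] -> d [ 29.65 -36.44   0.19] w [ 0.004 -0.001 -0.614]
```

The toggle matches off: predicted 408.9, seen about 409. Core 1 is gripped (3.7 cm), so I'll lift it and carry it to the tray, at (.548,.348).

>>> {"op": "arm_command", "data": {"deltas": [{"dx":0,"dy":0,"dz":-3,"wx":0,"wy":0,"wz":0},{"dx":0,"dy":0,"dz":-7,"wx":0,"wy":0,"wz":0},{"dx":0,"dy":0,"dz":-11,"wx":0,"wy":0,"wz":0},{"dx":0,"dy":0,"dz":-13,"wx":0,"wy":0,"wz":0},{"dx":3,"dy":-3,"dz":-13,"wx":0,"wy":0,"wz":-0.05},{"dx":6,"dy":-6,"dz":-13,"wx":0,"wy":0,"wz":-0.15},{"dx":9,"dy":-9,"dz":-13,"wx":0,"wy":0,"wz":-0.25},{"dx":12,"dy":-12,"dz":-13,"wx":0,"wy":0,"wz":-0.35},{"dx":15,"dy":-15,"dz":-13,"wx":0,"wy":0,"wz":-0.45},{"dx":18,"dy":-18,"dz":-13,"wx":0,"wy":0,"wz":-0.55},{"dx":21,"dy":-21,"dz":-13,"wx":0,"wy":0,"wz":-0.667},{"dx":24,"dy":-24,"dz":-13,"wx":0,"wy":0,"wz":-0.667}]}}

```text
t: 6.63
tool_pos: [0.5844, 0.2291, 0.2313]
orientation: [179.9, -0.0, 101.4]
ft_force: [1.0, 0.7, -1.2]
gripper_width: 0.0365
finger_force: 25.4
```

```bash
python3 -c "
from h import *
to([.548,.348,.072],[180,0,101]);print(sense()['gripper_width'])"
```

```text
t 6.63 pos [0.5844 0.2291 0.2313] rpy [179.9  -0.  101.4] -> d [12.36 -1.25 15.94] w [ 0.001 -0.001  0.007]
0.03651553377973012
```

>>> {"op": "arm_command", "data": {"deltas": [{"dx":3.5,"dy":-0.4,"dz":0,"wx":0,"wy":0,"wz":0},{"dx":7,"dy":-0.8,"dz":0,"wx":0,"wy":0,"wz":0},{"dx":10,"dy":-1.2,"dz":2,"wx":0,"wy":0,"wz":0},{"dx":12,"dy":-1.2,"dz":5,"wx":0,"wy":0,"wz":0},{"dx":12.4,"dy":-1.2,"dz":8,"wx":0,"wy":0,"wz":0},{"dx":12.4,"dy":-1.2,"dz":11,"wx":0,"wy":0,"wz":0},{"dx":12.4,"dy":-1.2,"dz":13.5,"wx":0,"wy":0,"wz":0},{"dx":12.4,"dy":-1.2,"dz":14.8,"wx":0,"wy":0,"wz":0},{"dx":12.4,"dy":-1.2,"dz":15.4,"wx":0,"wy":0,"wz":0},{"dx":12.4,"dy":-1.2,"dz":15.8,"wx":0,"wy":0,"wz":0},{"dx":12.4,"dy":-1.2,"dz":15.9,"wx":0,"wy":0,"wz":0},{"dx":12.4,"dy":-1.2,"dz":15.9,"wx":0,"wy":0,"wz":0}]}}

```text
t: 7.63
tool_pos: [0.5506, 0.3472, 0.0726]
orientation: [179.9, -0.1, 101.0]
ft_force: [-1.3, 0.0, -1.2]
gripper_width: 0.0363
finger_force: 25.4
```

```bash
python3 -c "
from h import *
to([.548,.348,.071],[180,0,101]);print(sense()['gripper_width'])"
```

```text
t 7.63 pos [0.5506 0.3472 0.0726] rpy [ 1.799e+02 -1.000e-01  1.010e+02] -> d [ 0.12 -0.24  0.16] w [ 0.002 -0.001  0.001]
0.03634534937955891
```

>>> {"op": "arm_command", "data": {"deltas": [{"dx":0,"dy":0,"dz":0.1,"wx":0,"wy":0,"wz":0},{"dx":0,"dy":0,"dz":0.2,"wx":0,"wy":0,"wz":0},{"dx":0,"dy":0,"dz":0.2,"wx":0,"wy":0,"wz":0}]}}

```text
t: 7.88
tool_pos: [0.5502, 0.3474, 0.0706]
orientation: [179.9, -0.1, 101.1]
ft_force: [-0.9, -0.4, 4.2]
gripper_width: 0.0364
finger_force: 24.8
```

>>> {"op": "arm_command", "data": {"deltas": [{"dx":0,"dy":0,"dz":0,"wx":0,"wy":0,"wz":0},{"dx":0,"dy":0,"dz":0,"wx":0,"wy":0,"wz":0},{"dx":0,"dy":0,"dz":0,"wx":0,"wy":0,"wz":0},{"dx":0,"dy":0,"dz":0,"wx":0,"wy":0,"wz":0},{"dx":0,"dy":0,"dz":-3,"wx":0,"wy":0,"wz":0},{"dx":0,"dy":0,"dz":-7,"wx":0,"wy":0,"wz":0},{"dx":0,"dy":0,"dz":-11,"wx":0,"wy":0,"wz":0},{"dx":0,"dy":0,"dz":-14,"wx":0,"wy":0,"wz":0},{"dx":-4,"dy":0,"dz":-14,"wx":0,"wy":0,"wz":0}], "jaw": 6.0}}

```text
t: 8.63
tool_pos: [0.5578, 0.3188, 0.2163]
orientation: [179.4, -0.6, 101.7]
ft_force: [0.8, 2.8, 0.1]
gripper_width: 0.0599
finger_force: 0.0
```

```bash
python3 -c "
from h import *
to([.6387,-.1843,.21],[180,0,62.7])
im=read_camera('top');cv2.imwrite('pics/t2.png',im[90:290,160:500,::-1])"
```

```text
t 8.63 pos [0.5578 0.3188 0.2163] rpy [179.4  -0.6 101.7] -> d [-50.91  -2.32   0.07] w [ 0.007 -0.014  0.681]
```

View pics/t2.png

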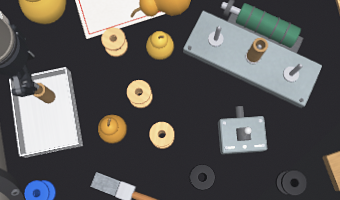

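Core 1 stands in the tray and spindle 1 is clear. Next is core 2.

>>> {"op": "arm_command", "data": {"deltas": [{"dx":-50.9,"dy":-2.3,"dz":0,"wx":0.007,"wy":-0.014,"wz":0.68},{"dx":-50.9,"dy":-2.3,"dz":0,"wx":0.007,"wy":-0.014,"wz":0.68},{"dx":-50.9,"dy":-2.3,"dz":0,"wx":0.007,"wy":-0.014,"wz":0.68},{"dx":-50.9,"dy":-2.3,"dz":0,"wx":0.007,"wy":-0.014,"wz":0.68},{"dx":-50.9,"dy":-2.3,"dz":0,"wx":0.007,"wy":-0.014,"wz":0.68},{"dx":-50.9,"dy":-2.3,"dz":0,"wx":0.007,"wy":-0.014,"wz":0.68},{"dx":-50.9,"dy":-2.3,"dz":0,"wx":0.007,"wy":-0.014,"wz":0.68},{"dx":-50.9,"dy":-2.3,"dz":0,"wx":0.007,"wy":-0.014,"wz":0.68},{"dx":-50.9,"dy":-2.3,"dz":0,"wx":0.007,"wy":-0.014,"wz":0.68},{"dx":-50.9,"dy":-2.3,"dz":0,"wx":0.007,"wy":-0.014,"wz":0.68},{"dx":-50.9,"dy":-2.3,"dz":0,"wx":0.007,"wy":-0.014,"wz":0.68},{"dx":-50.9,"dy":-2.3,"dz":0,"wx":0.007,"wy":-0.014,"wz":0.68}], "jaw": 7.0}}

```text
t: 9.68
tool_pos: [0.6306, -0.1889, 0.2088]
orientation: [-179.8, 0.9, 62.1]
ft_force: [1.1, -0.1, 0.1]
gripper_width: 0.0702
finger_force: 0.0
```

```bash
python3 -c "
from h import *
to([.6387,-.1843,.1],[180,0,62.7])"
```

```text
t 9.68 pos [ 0.6306 -0.1889  0.2088] rpy [-179.8    0.9   62.1] -> d [ 0.96  0.53 10.87] w [-0.003  0.016 -0.011]
```

>>> {"op": "arm_command", "data": {"deltas": [{"dx":0,"dy":0,"dz":0,"wx":0,"wy":0,"wz":0},{"dx":0,"dy":0,"dz":0,"wx":0,"wy":0,"wz":0},{"dx":0,"dy":0,"dz":0,"wx":0,"wy":0,"wz":0}]}}

```text
t: 9.93
tool_pos: [0.6306, -0.1867, 0.2086]
orientation: [-179.8, 0.9, 62.0]
ft_force: [0.3, 1.3, -0.4]
gripper_width: 0.0701
finger_force: 0.0
```

```bash
python3 -c "
from h import *
to([.6387,-.1843,.1],[180,0,62.7])"
```

```text
t 9.93 pos [ 0.6306 -0.1867  0.2086] rpy [-179.8    0.9   62. ] -> d [ 0.76  0.64 10.85] w [-0.003  0.015 -0.011]
```

>>> {"op": "arm_command", "data": {"deltas": [{"dx":0.8,"dy":0.6,"dz":0,"wx":-0.003,"wy":0.015,"wz":-0.011},{"dx":0.8,"dy":0.6,"dz":3.5,"wx":-0.003,"wy":0.015,"wz":-0.011},{"dx":0.8,"dy":0.6,"dz":7,"wx":-0.003,"wy":0.015,"wz":-0.011},{"dx":0.8,"dy":0.6,"dz":9.5,"wx":-0.003,"wy":0.015,"wz":-0.011},{"dx":0.8,"dy":0.6,"dz":10.8,"wx":-0.003,"wy":0.015,"wz":-0.011},{"dx":0.8,"dy":0.6,"dz":10.8,"wx":-0.003,"wy":0.015,"wz":-0.011}]}}

```text
t: 10.43
tool_pos: [0.6377, -0.1813, 0.0979]
orientation: [-179.7, 0.0, 62.9]
ft_force: [-0.5, 1.2, -0.0]
gripper_width: 0.0702
finger_force: 0.0
```

>>> {"op": "arm_command", "data": {"deltas": [{"dx":0,"dy":0,"dz":0,"wx":0,"wy":0,"wz":0},{"dx":0,"dy":0,"dz":0,"wx":0,"wy":0,"wz":0},{"dx":0,"dy":0,"dz":0,"wx":0,"wy":0,"wz":0},{"dx":0,"dy":0,"dz":0,"wx":0,"wy":0,"wz":0},{"dx":0,"dy":0,"dz":0,"wx":0,"wy":0,"wz":0},{"dx":0,"dy":0,"dz":0,"wx":0,"wy":0,"wz":0}], "jaw": 2.0, "force": 25}}

```text
t: 10.93
tool_pos: [0.6404, -0.1842, 0.1031]
orientation: [179.8, -0.1, 62.7]
ft_force: [0.4, 0.8, 6.7]
gripper_width: 0.0343
finger_force: 30.4
```

```bash
python3 -c "
from h import *
to([.459,.33,.23],[180,0,101])"
```

```text
t 10.93 pos [ 0.6404 -0.1842  0.1031] rpy [ 1.798e+02 -1.000e-01  6.270e+01] -> d [ 37.41 -39.64 -12.81] w [ 0.004  0.    -0.668]
```

>>> {"op": "arm_command", "data": {"deltas": [{"dx":0,"dy":0,"dz":-3,"wx":0,"wy":0,"wz":0},{"dx":0,"dy":0,"dz":-7,"wx":0,"wy":0,"wz":0},{"dx":0,"dy":0,"dz":-11,"wx":0,"wy":0,"wz":0},{"dx":0,"dy":0,"dz":-13,"wx":0,"wy":0,"wz":0},{"dx":2.8,"dy":-2.9,"dz":-13,"wx":0,"wy":0,"wz":-0.05},{"dx":5.6,"dy":-5.9,"dz":-13,"wx":0,"wy":0,"wz":-0.15},{"dx":8.4,"dy":-8.8,"dz":-13,"wx":0,"wy":0,"wz":-0.25},{"dx":11.2,"dy":-11.8,"dz":-13,"wx":0,"wy":0,"wz":-0.35},{"dx":14,"dy":-14.8,"dz":-13,"wx":0,"wy":0,"wz":-0.45},{"dx":16.8,"dy":-17.8,"dz":-13,"wx":0,"wy":0,"wz":-0.55},{"dx":19.6,"dy":-20.7,"dz":-13,"wx":0,"wy":0,"wz":-0.668},{"dx":22.4,"dy":-23.7,"dz":-13,"wx":0,"wy":0,"wz":-0.668}]}}

```text
t: 11.93
tool_pos: [0.5301, 0.1252, 0.2316]
orientation: [179.9, 0.0, 101.3]
ft_force: [0.2, -0.1, -0.0]
gripper_width: 0.0342
finger_force: 29.5
```

```bash
python3 -c "
from h import *
to([.459,.33,.0715],[180,0,101])"
```

```text
t 11.93 pos [0.5301 0.1252 0.2316] rpy [179.9   0.  101.3] -> d [21.48 -2.98 16.  ] w [0.002 0.    0.006]
```

>>> {"op": "arm_command", "data": {"deltas": [{"dx":3.6,"dy":-0.5,"dz":0,"wx":0,"wy":0,"wz":0},{"dx":7.2,"dy":-1,"dz":0,"wx":0,"wy":0,"wz":0},{"dx":10.8,"dy":-1.5,"dz":0,"wx":0,"wy":0,"wz":0},{"dx":14.4,"dy":-2,"dz":0,"wx":0,"wy":0,"wz":0},{"dx":18,"dy":-2.5,"dz":0,"wx":0,"wy":0,"wz":0},{"dx":20.5,"dy":-3,"dz":2,"wx":0,"wy":0,"wz":0},{"dx":21.5,"dy":-3,"dz":5,"wx":0,"wy":0,"wz":0},{"dx":21.5,"dy":-3,"dz":8.5,"wx":0,"wy":0,"wz":0},{"dx":21.5,"dy":-3,"dz":12,"wx":0,"wy":0,"wz":0},{"dx":21.5,"dy":-3,"dz":14.5,"wx":0,"wy":0,"wz":0},{"dx":21.5,"dy":-3,"dz":15.5,"wx":0,"wy":0,"wz":0},{"dx":21.5,"dy":-3,"dz":15.8,"wx":0,"wy":0,"wz":0}]}}

```text
t: 12.93
tool_pos: [0.4597, 0.328, 0.0712]
orientation: [-179.9, 0.2, 101.0]
ft_force: [-0.1, -0.4, -0.7]
gripper_width: 0.0342
finger_force: 29.5
```

>>> {"op": "arm_command", "data": {"deltas": [{"dx":0,"dy":0,"dz":0,"wx":0,"wy":0,"wz":0},{"dx":0,"dy":0,"dz":0.2,"wx":0,"wy":0,"wz":0},{"dx":0,"dy":0,"dz":0.3,"wx":0,"wy":0,"wz":0}]}}

```text
t: 13.18
tool_pos: [0.4617, 0.3298, 0.0714]
orientation: [179.8, -0.1, 101.0]
ft_force: [-0.1, -0.8, 0.4]
gripper_width: 0.0342
finger_force: 29.5
```

>>> {"op": "arm_command", "data": {"deltas": [{"dx":0,"dy":0,"dz":0,"wx":0,"wy":0,"wz":0},{"dx":0,"dy":0,"dz":0,"wx":0,"wy":0,"wz":0},{"dx":0,"dy":0,"dz":0,"wx":0,"wy":0,"wz":0},{"dx":0,"dy":0,"dz":0,"wx":0,"wy":0,"wz":0},{"dx":0,"dy":0,"dz":-2,"wx":0,"wy":0,"wz":0},{"dx":0,"dy":0,"dz":-6,"wx":0,"wy":0,"wz":0},{"dx":0,"dy":0,"dz":-10,"wx":0,"wy":0,"wz":0},{"dx":0,"dy":0,"dz":-13,"wx":0,"wy":0,"wz":0},{"dx":0,"dy":0,"dz":-14,"wx":0,"wy":0,"wz":0}], "jaw": 6.0}}

```text
t: 13.93
tool_pos: [0.4626, 0.3305, 0.2149]
orientation: [179.6, -0.2, 101.0]
ft_force: [0.4, -0.2, -0.1]
gripper_width: 0.0599
finger_force: 0.0
```

```bash
python3 -c "
from h import *
to([.442,.051,.2],[180,0,90])
im=read_camera('top');cv2.imwrite('pics/t3.png',cv2.resize(im[90:290,150:500,::-1],None,fx=2,fy=2,interpolation=cv2.INTER_CUBIC))"
```

```text
t 13.93 pos [0.4626 0.3305 0.2149] rpy [179.6  -0.2 101. ] -> d [-27.05  -7.35   1.35] w [ 0.007 -0.004  0.192]
```

View pics/t3.png

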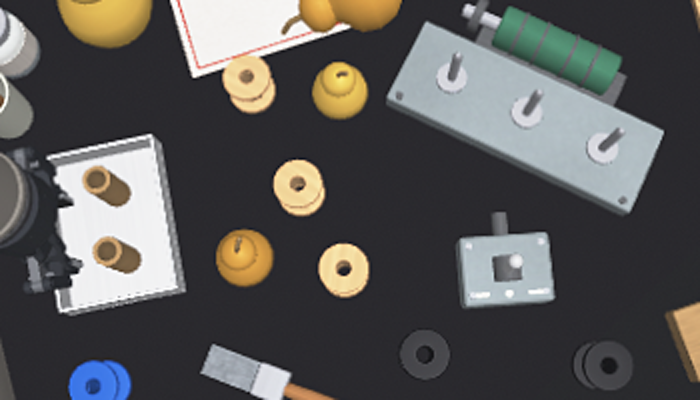

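Both cores stand in the tray at crop (97,180) and (107,248). All three spindles are bare, the toggle is upright, and the spools at (344,268), (298,184) and (246,77) haven't moved. Next is spool C.

>>> {"op": "arm_command", "data": {"deltas": [{"dx":-27.05,"dy":-7.35,"dz":0,"wx":0.007,"wy":-0.004,"wz":0.668},{"dx":-27.05,"dy":-7.35,"dz":0,"wx":0.007,"wy":-0.004,"wz":0.668},{"dx":-27.05,"dy":-7.35,"dz":0,"wx":0.007,"wy":-0.004,"wz":0.668},{"dx":-27.05,"dy":-7.35,"dz":0,"wx":0.007,"wy":-0.004,"wz":0.668},{"dx":-27.05,"dy":-7.35,"dz":0,"wx":0.007,"wy":-0.004,"wz":0.668},{"dx":-27.05,"dy":-7.35,"dz":0,"wx":0.007,"wy":-0.004,"wz":0.668},{"dx":-27.05,"dy":-7.35,"dz":0,"wx":0.007,"wy":-0.004,"wz":0.668},{"dx":-27.05,"dy":-7.35,"dz":0,"wx":0.007,"wy":-0.004,"wz":0.668},{"dx":-27.05,"dy":-7.35,"dz":0,"wx":0.007,"wy":-0.004,"wz":0.668},{"dx":-27.05,"dy":-7.35,"dz":0,"wx":0.007,"wy":-0.004,"wz":0.668},{"dx":-27.05,"dy":-7.35,"dz":0,"wx":0.007,"wy":-0.004,"wz":0.668}], "jaw": 8.5}}

```text
t: 14.9
tool_pos: [0.4399, 0.0509, 0.2094]
orientation: [-179.7, 0.4, 62.9]
ft_force: [0.3, -0.6, 0.2]
gripper_width: 0.0847
finger_force: 0.0
```

```bash
cat >> h.py <<'E'
def bores(m,im,z=.06):
    "bores of wooden flanges: holes in the light-wood mask"
    hsv=cv2.cvtColor(im,cv2.COLOR_RGB2HSV)
    w=cv2.inRange(hsv,(10,50,170),(26,150,255))
    cs,h=cv2.findContours(w,cv2.RETR_CCOMP,cv2.CHAIN_APPROX_NONE); out=[]
    for c,hh in zip(cs,h[0] if h is not None else []):
        a=cv2.contourArea(c)
        if hh[3]>=0 and a>15 and cv2.contourArea(cs[hh[3]])>300:
            (x,y),r=cv2.minEnclosingCircle(c); out.append((round(x,1),round(y,1),round(r,1),onz(m,x,y,z).round(4).tolist()))
    return out
E
python3 -c "
from h import *
im=read_camera('wrist');m=camera_model('wrist');cv2.imwrite('pics/w4.png',im[:,:,::-1])
for b in bores(m,im): print('w',b)
t=read_camera('top');mt=camera_model('top')
for b in bores(mt,t): print('t',b)
for n,u,v,z in [('s1',375.2,128.2,.036),('s1t',378,118,.111),('s2',412.7,144.7,.036),('s2t',418.5,136.5,.111),('s3',450.7,163.2,.036),('s3t',459.5,155.5,.111)]: print(n,onz(mt,u,v,z).round(4))
to([.442,.051,.055],[180,0,62.7])"
```

```text
w (304.5, 195.5, 4.5, [0.4266, 0.0494, 0.06])
w (342.0, 191.0, 13.6, [0.4549, 0.0392, 0.06])
w (344.0, 184.5, 11.5, [0.4586, 0.0433, 0.06])
w (319.0, 185.5, 12.5, [0.4407, 0.0515, 0.06])
w (317.0, 173.5, 33.8, [0.4438, 0.061, 0.06])
w (319.0, 148.0, 5.0, [0.4543, 0.0782, 0.06])
w (339.5, 151.0, 6.3, [0.4672, 0.069, 0.06])
w (405.0, 89.0, 9.1, [0.5302, 0.0886, 0.06])
w (398.0, 84.5, 11.5, [0.5268, 0.0938, 0.06])
w (406.5, 76.0, 4.0, [0.5348, 0.0965, 0.06])
w (375.0, 73.5, 4.6, [0.515, 0.1083, 0.06])
w (414.1, 57.9, 14.3, [0.5446, 0.1055, 0.06])
w (429.0, 62.5, 36.6, [0.5531, 0.0979, 0.06])
t (48.5, 263.5, 3.8, [0.3514, 0.7315, 0.06])
t (60.0, 260.5, 10.7, [0.359, 0.7005, 0.06])
t (273.0, 128.0, 4.1, [0.6852, 0.168, 0.06])
t (543.0, 110.5, 10.7, [0.7202, -0.519, 0.06])
t (602.0, 43.5, 4.9, [0.9145, -0.7151, 0.06])
s1 [ 0.6874 -0.0905  0.036 ]
s1t [ 0.6846 -0.0892  0.111 ]
s2 [ 0.6415 -0.1837  0.036 ]
s2t [ 0.6368 -0.1821  0.111 ]
s3 [ 0.5913 -0.2767  0.036 ]
s3t [ 0.5889 -0.275   0.111 ]
t 15.0 pos [0.44   0.0509 0.2095] rpy [-179.7    0.4   62.9] -> d [ 0.21  0.24 15.45] w [-0.004  0.007  0.003]
```

View pics/w4.png

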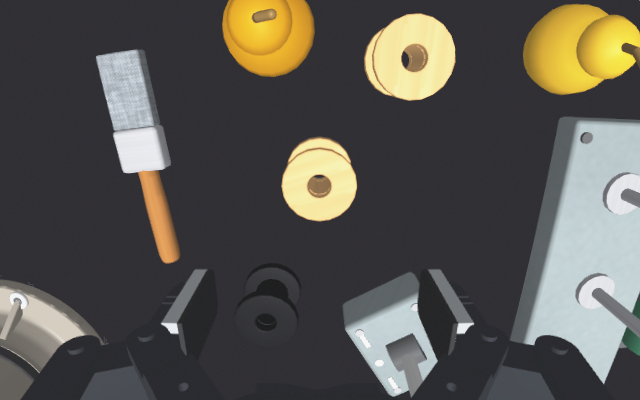

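The wrist view shows spool C's bore at (319,185) → (.4407,.0515) and B's at (414,58). I'll grip C by its top flange.

>>> {"op": "arm_command", "data": {"deltas": [{"dx":0.1,"dy":0.1,"dz":4,"wx":-0.004,"wy":0.007,"wz":0},{"dx":0.1,"dy":0.1,"dz":8,"wx":-0.004,"wy":0.007,"wz":0},{"dx":0.1,"dy":0.1,"dz":12,"wx":-0.004,"wy":0.007,"wz":0},{"dx":0.1,"dy":0.1,"dz":14.5,"wx":-0.004,"wy":0.007,"wz":0},{"dx":0.1,"dy":0.1,"dz":15.6,"wx":-0.004,"wy":0.007,"wz":0},{"dx":0.1,"dy":0.1,"dz":15.7,"wx":-0.004,"wy":0.007,"wz":0},{"dx":0.1,"dy":0.1,"dz":15.7,"wx":-0.004,"wy":0.007,"wz":0}]}}

```text
t: 15.58
tool_pos: [0.44, 0.0499, 0.0523]
orientation: [-179.9, 0.0, 62.8]
ft_force: [-0.4, -0.5, 0.8]
gripper_width: 0.0852
finger_force: 0.0
```

>>> {"op": "arm_command", "data": {"deltas": [{"dx":0,"dy":0,"dz":0,"wx":0,"wy":0,"wz":0},{"dx":0,"dy":0,"dz":0,"wx":0,"wy":0,"wz":0},{"dx":0,"dy":0,"dz":0,"wx":0,"wy":0,"wz":0},{"dx":0,"dy":0,"dz":0,"wx":0,"wy":0,"wz":0},{"dx":0,"dy":0,"dz":0,"wx":0,"wy":0,"wz":0}], "jaw": 4.5, "force": 40}}

```text
t: 16.0
tool_pos: [0.4412, 0.0499, 0.0542]
orientation: [179.9, -0.2, 62.7]
ft_force: [-1.7, 0.6, 6.7]
gripper_width: 0.0581
finger_force: 42.2
```

```bash
python3 -c "
from h import *
to([.5905,-.276,.2],[180,0,62.7])"
```

```text
t 16.0 pos [0.4412 0.0499 0.0542] rpy [179.9  -0.2  62.7] -> d [-22.09  28.22 -14.61] w [ 0.001 -0.003  0.001]
```

>>> {"op": "arm_command", "data": {"deltas": [{"dx":0,"dy":0,"dz":-3,"wx":0,"wy":0,"wz":0},{"dx":0,"dy":0,"dz":-7,"wx":0,"wy":0,"wz":0},{"dx":0,"dy":0,"dz":-11,"wx":0,"wy":0,"wz":0},{"dx":-1,"dy":1.5,"dz":-14.6,"wx":0,"wy":0,"wz":0},{"dx":-3.5,"dy":4.5,"dz":-14.6,"wx":0,"wy":0,"wz":0},{"dx":-6,"dy":7.7,"dz":-14.6,"wx":0,"wy":0,"wz":0},{"dx":-8.5,"dy":10.9,"dz":-14.6,"wx":0,"wy":0,"wz":0},{"dx":-11,"dy":14,"dz":-14.6,"wx":0,"wy":0,"wz":0},{"dx":-13.5,"dy":17.2,"dz":-14.6,"wx":0,"wy":0,"wz":0},{"dx":-16,"dy":20.4,"dz":-14.6,"wx":0,"wy":0,"wz":0},{"dx":-18.5,"dy":23.6,"dz":-14.6,"wx":0,"wy":0,"wz":0},{"dx":-20.5,"dy":26.2,"dz":-14.6,"wx":0,"wy":0,"wz":0}]}}

```text
t: 17.0
tool_pos: [0.5797, -0.256, 0.1995]
orientation: [179.9, -0.0, 62.7]
ft_force: [0.1, -0.3, -1.3]
gripper_width: 0.0574
finger_force: 44.7
```

>>> {"op": "arm_command", "data": {"deltas": [{"dx":-1,"dy":1.2,"dz":0,"wx":0,"wy":0,"wz":0},{"dx":-1.6,"dy":2,"dz":0,"wx":0,"wy":0,"wz":0},{"dx":-1.6,"dy":2,"dz":0,"wx":0,"wy":0,"wz":0},{"dx":-1.6,"dy":2,"dz":0,"wx":0,"wy":0,"wz":0}]}}

```text
t: 17.33
tool_pos: [0.5893, -0.2754, 0.1986]
orientation: [-179.9, -0.1, 62.7]
ft_force: [-0.4, 0.4, -1.1]
gripper_width: 0.0575
finger_force: 44.7
```

```bash
python3 -c "
from h import *
im=read_camera('wrist');m=camera_model('wrist');cv2.imwrite('pics/w5.png',im[:,:,::-1])
to([.5905,-.276,.09],[180,0,62.7])
for n,p in [('s1',(.6865,-.09,.036)),('s2',(.64,-.183,.036)),('s1t',(.6865,-.09,.111)),('s2t',(.64,-.183,.111)),('s3t',(.5905,-.276,.111))]: print(n,proj(m,p).round(1))
T=sense()['tool_pos']; print(proj(m,[T[0],T[1],T[2]+.006]).round(1))"
```

```text
t 17.38 pos [ 0.5894 -0.2745  0.1986] rpy [-1.799e+02 -1.000e-01  6.280e+01] -> d [-0.1   0.18 10.86] w [-0.001 -0.002  0.002]
s1 [ 320.8 -108.5]
s2 [322.1  48.5]
s1t [ 321.9 -177.9]
s2t [323.7  37.2]
s3t [320.5 217.7]
[317.9 304.6]
```

View pics/w5.png

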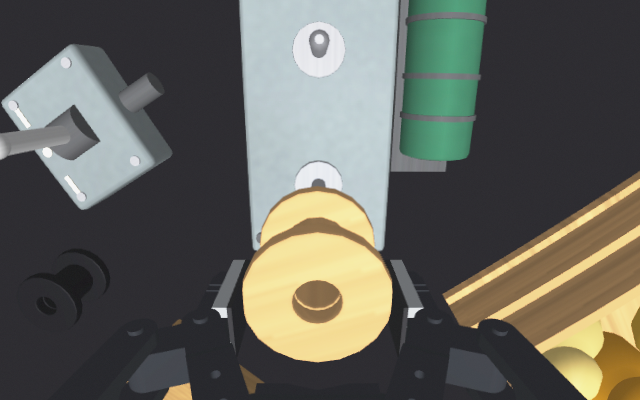

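The spool hangs level in the jaws with its bore at (317,301). The spindle 2 seat is at (319,49), so the column is aligned within 1–2 mm. Next I'll descend onto spindle 3.

>>> {"op": "arm_command", "data": {"deltas": [{"dx":-0.1,"dy":0.05,"dz":1.5,"wx":0,"wy":0,"wz":0},{"dx":-0.1,"dy":0.05,"dz":3,"wx":0,"wy":0,"wz":0},{"dx":-0.1,"dy":0.05,"dz":4,"wx":0,"wy":0,"wz":0},{"dx":-0.1,"dy":0.05,"dz":5,"wx":0,"wy":0,"wz":0},{"dx":-0.1,"dy":0.05,"dz":6,"wx":0,"wy":0,"wz":0},{"dx":-0.1,"dy":0.05,"dz":7,"wx":0,"wy":0,"wz":0},{"dx":-0.1,"dy":0.05,"dz":8,"wx":0,"wy":0,"wz":0},{"dx":-0.1,"dy":0.05,"dz":9,"wx":0,"wy":0,"wz":0},{"dx":-0.1,"dy":0.05,"dz":10,"wx":0,"wy":0,"wz":0},{"dx":-0.1,"dy":0.05,"dz":10.5,"wx":0,"wy":0,"wz":0},{"dx":-0.1,"dy":0.05,"dz":10.7,"wx":0,"wy":0,"wz":0},{"dx":-0.1,"dy":0.05,"dz":10.8,"wx":0,"wy":0,"wz":0}]}}

```text
t: 18.38
tool_pos: [0.5894, -0.2776, 0.0904]
orientation: [-180.0, -0.0, 62.7]
ft_force: [0.0, -0.1, -0.3]
gripper_width: 0.0576
finger_force: 44.8
```

```bash
python3 -c "
from h import *
to([.5885,-.275,.09],[180,0,62.7]);print(sense()['ft_force'])"
```

```text
t 18.38 pos [ 0.5894 -0.2776  0.0904] rpy [-180.    -0.    62.7] -> d [ 0.19 -0.2   0.04] w [-0.001 -0.001  0.   ]
[ 0.00795041 -0.14660962 -0.3171279 ]
```

Down without force. A slight press, then release and lift.

>>> {"op": "arm_command", "data": {"deltas": [{"dx":0,"dy":0,"dz":0.1,"wx":0,"wy":0,"wz":0},{"dx":0,"dy":0,"dz":0.2,"wx":0,"wy":0,"wz":0},{"dx":0,"dy":0,"dz":0.2,"wx":0,"wy":0,"wz":0}]}}

```text
t: 18.63
tool_pos: [0.5895, -0.2776, 0.0903]
orientation: [-180.0, -0.1, 62.7]
ft_force: [-4.7, 2.4, 9.5]
gripper_width: 0.0574
finger_force: 45.8
```

>>> {"op": "arm_command", "data": {"deltas": [{"dx":0,"dy":0,"dz":0,"wx":0,"wy":0,"wz":0},{"dx":0,"dy":0,"dz":0,"wx":0,"wy":0,"wz":0},{"dx":0,"dy":0,"dz":0,"wx":0,"wy":0,"wz":0},{"dx":0,"dy":0,"dz":0,"wx":0,"wy":0,"wz":0},{"dx":0,"dy":0,"dz":-2,"wx":0,"wy":0,"wz":0},{"dx":0,"dy":0,"dz":-6,"wx":0,"wy":0,"wz":0},{"dx":0,"dy":0,"dz":-10,"wx":0,"wy":0,"wz":0},{"dx":0,"dy":0,"dz":-12,"wx":0,"wy":0,"wz":0}], "jaw": 8.5}}

```text
t: 19.3
tool_pos: [0.591, -0.2789, 0.2132]
orientation: [179.7, -0.1, 62.7]
ft_force: [1.3, -1.4, 0.7]
gripper_width: 0.0852
finger_force: 0.0
```

```bash
python3 -c "
from h import *
to([.546,.1045,.2],[180,0,62.7])"
```

```text
t 19.3 pos [ 0.591  -0.2789  0.2132] rpy [ 1.797e+02 -1.000e-01  6.270e+01] -> d [ 32.   -21.6    1.24] w [ 0.005 -0.001 -0.   ]
```

Contact came right at seat height. Next is spool B.

>>> {"op": "arm_command", "data": {"deltas": [{"dx":32,"dy":-21.6,"dz":0.5,"wx":0.005,"wy":0,"wz":0},{"dx":32,"dy":-21.6,"dz":0.5,"wx":0.005,"wy":0,"wz":0},{"dx":32,"dy":-21.6,"dz":0.5,"wx":0.005,"wy":0,"wz":0},{"dx":32,"dy":-21.6,"dz":0.5,"wx":0.005,"wy":0,"wz":0},{"dx":32,"dy":-21.6,"dz":0.5,"wx":0.005,"wy":0,"wz":0},{"dx":32,"dy":-21.6,"dz":0.5,"wx":0.005,"wy":0,"wz":0},{"dx":32,"dy":-21.6,"dz":0.5,"wx":0.005,"wy":0,"wz":0},{"dx":32,"dy":-21.6,"dz":0.5,"wx":0.005,"wy":0,"wz":0},{"dx":32,"dy":-21.6,"dz":0.5,"wx":0.005,"wy":0,"wz":0},{"dx":32,"dy":-21.6,"dz":0.5,"wx":0.005,"wy":0,"wz":0},{"dx":32,"dy":-21.6,"dz":0.5,"wx":0.005,"wy":0,"wz":0},{"dx":32,"dy":-21.6,"dz":0.5,"wx":0.005,"wy":0,"wz":0}]}}

```text
t: 20.3
tool_pos: [0.5442, 0.1063, 0.2039]
orientation: [-179.7, -0.0, 62.8]
ft_force: [0.6, -0.1, -0.1]
gripper_width: 0.0852
finger_force: 0.0
```

```bash
python3 -c "
from h import *
im=read_camera('wrist');m=camera_model('wrist');t=read_camera('top');mt=camera_model('top')
c=t[90:240,250:490,::-1]
cv2.imwrite('pics/w6.png',np.vstack([cv2.resize(im[:,:,::-1],(480,300)),cv2.resize(c,(480,300))]))
for b in bores(m,im): print('w',b)
p=proj(m,[.546,.1045,.06]);print(p, p*.75)
to([.546,.1045,.052],[180,0,62.7])"
```

```text
w (319.6, 189.9, 13.0, [0.5452, 0.1043, 0.06])
w (293.5, 162.0, 4.0, [0.5377, 0.133, 0.06])
w (318.0, 157.0, 21.0, [0.556, 0.1279, 0.06])
w (456.7, 23.7, 15.7, [0.6843, 0.1678, 0.06])
[320.41260544 189.22122761] [240.30945408 141.91592071]
t 20.4 pos [0.5445 0.104  0.2041] rpy [-179.7   -0.    62.6] -> d [ 0.11  0.17 15.21] w [-0.004 -0.    -0.002]
```

View pics/w6.png

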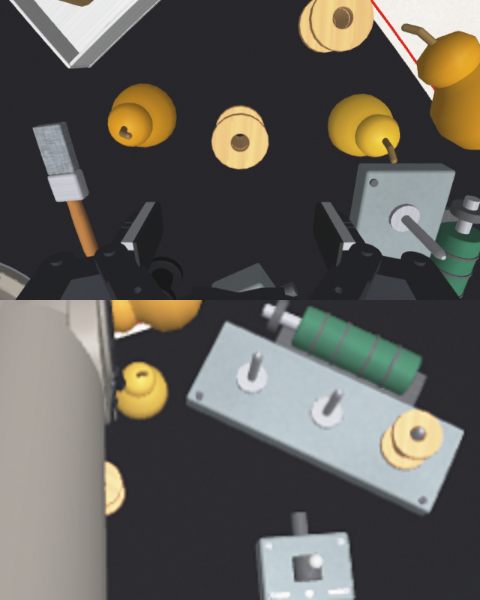

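Spool C is seated on spindle 3 with the tip through its bore. B's bore is at (.5452,.1043), unmoved. I'll grip B.

>>> {"op": "arm_command", "data": {"deltas": [{"dx":0.05,"dy":0.1,"dz":4,"wx":-0.004,"wy":0,"wz":0},{"dx":0.05,"dy":0.1,"dz":8,"wx":-0.004,"wy":0,"wz":0},{"dx":0.05,"dy":0.1,"dz":12,"wx":-0.004,"wy":0,"wz":0},{"dx":0.05,"dy":0.1,"dz":14.2,"wx":-0.004,"wy":0,"wz":0},{"dx":0.05,"dy":0.1,"dz":15.2,"wx":-0.004,"wy":0,"wz":0},{"dx":0.05,"dy":0.1,"dz":15.2,"wx":-0.004,"wy":0,"wz":0},{"dx":0.05,"dy":0.1,"dz":15.2,"wx":-0.004,"wy":0,"wz":0}]}}

```text
t: 20.98
tool_pos: [0.5456, 0.105, 0.0527]
orientation: [-180.0, -0.1, 62.6]
ft_force: [0.1, -0.8, 0.2]
gripper_width: 0.0847
finger_force: 0.0
```

>>> {"op": "arm_command", "data": {"deltas": [{"dx":0,"dy":0,"dz":0,"wx":0,"wy":0,"wz":0},{"dx":0,"dy":0,"dz":0,"wx":0,"wy":0,"wz":0},{"dx":0,"dy":0,"dz":0,"wx":0,"wy":0,"wz":0},{"dx":0,"dy":0,"dz":0,"wx":0,"wy":0,"wz":0},{"dx":0,"dy":0,"dz":0,"wx":0,"wy":0,"wz":0}], "jaw": 4.5, "force": 40}}

```text
t: 21.4
tool_pos: [0.546, 0.1065, 0.0541]
orientation: [179.9, -0.2, 62.7]
ft_force: [-1.5, -1.5, 8.5]
gripper_width: 0.0578
finger_force: 41.3
```

```bash
python3 -c "
from h import *
to([.638,-.183,.2],[180,0,62.7])"
```

```text
t 21.4 pos [0.546  0.1065 0.0541] rpy [179.9  -0.2  62.7] -> d [-21.46  21.46 -14.65] w [ 0.001 -0.003 -0.   ]
```

>>> {"op": "arm_command", "data": {"deltas": [{"dx":0,"dy":0,"dz":-3,"wx":0,"wy":0,"wz":0},{"dx":0,"dy":0,"dz":-7,"wx":0,"wy":0,"wz":0},{"dx":0,"dy":0,"dz":-11,"wx":0,"wy":0,"wz":0},{"dx":-1,"dy":1,"dz":-14.6,"wx":0,"wy":0,"wz":0},{"dx":-3.5,"dy":3.5,"dz":-14.6,"wx":0,"wy":0,"wz":0},{"dx":-6,"dy":6,"dz":-14.6,"wx":0,"wy":0,"wz":0},{"dx":-8.7,"dy":8.7,"dz":-14.6,"wx":0,"wy":0,"wz":0},{"dx":-11.4,"dy":11.4,"dz":-14.6,"wx":0,"wy":0,"wz":0},{"dx":-14.1,"dy":14.1,"dz":-14.6,"wx":0,"wy":0,"wz":0},{"dx":-16.8,"dy":16.8,"dz":-14.6,"wx":0,"wy":0,"wz":0},{"dx":-19.3,"dy":19.3,"dz":-14.6,"wx":0,"wy":0,"wz":0},{"dx":-21,"dy":21,"dz":-14.6,"wx":0,"wy":0,"wz":0}]}}

```text
t: 22.4
tool_pos: [0.6354, -0.1811, 0.1988]
orientation: [179.9, 0.0, 62.6]
ft_force: [-0.3, -0.3, -1.2]
gripper_width: 0.0575
finger_force: 44.1
```

>>> {"op": "arm_command", "data": {"deltas": [{"dx":-0.4,"dy":0.4,"dz":0,"wx":0,"wy":0,"wz":0},{"dx":-0.4,"dy":0.4,"dz":0,"wx":0,"wy":0,"wz":0},{"dx":-0.4,"dy":0.4,"dz":0,"wx":0,"wy":0,"wz":0},{"dx":-0.4,"dy":0.4,"dz":0,"wx":0,"wy":0,"wz":0}]}}

```text
t: 22.73
tool_pos: [0.637, -0.1797, 0.1976]
orientation: [-179.9, -0.1, 62.9]
ft_force: [-0.6, 0.1, -2.4]
gripper_width: 0.0574
finger_force: 44.1
```

```bash
python3 -c "
from h import *
im=read_camera('wrist');m=camera_model('wrist');cv2.imwrite('pics/w7.png',im[:,:,::-1])
to([.638,-.183,.09],[180,0,62.7])
for n,p in [('s1',(.6865,-.09,.036)),('s1t',(.6865,-.09,.111))]: print(n,proj(m,p).round(1))
T=sense()['tool_pos']; print(proj(m,[T[0],T[1],T[2]+.006]).round(1))
g=cv2.cvtColor(im,cv2.COLOR_RGB2HSV);w=cv2.inRange(g,(0,0,215),(180,30,255))
for c in cv2.findContours(w,cv2.RETR_EXTERNAL,cv2.CHAIN_APPROX_NONE)[0]:
  if cv2.contourArea(c)>300: print(cv2.boundingRect(c))
print(bores(m,im,.205))"
```

```text
t 22.78 pos [ 0.6371 -0.1795  0.1976] rpy [-1.799e+02 -1.000e-01  6.290e+01] -> d [-0.29  0.26 10.75] w [-0.002 -0.002  0.003]
s1 [322.3  51.6]
s1t [323.9  41.4]
[317.9 304.5]
(297, 165, 48, 30)
(439, 55, 17, 34)
(295, 24, 53, 57)
[(317.0, 305.5, 25.4, [0.637, -0.1789, 0.205]), (317.0, 297.0, 23.0, [0.6387, -0.1755, 0.205])]
```

View pics/w7.png

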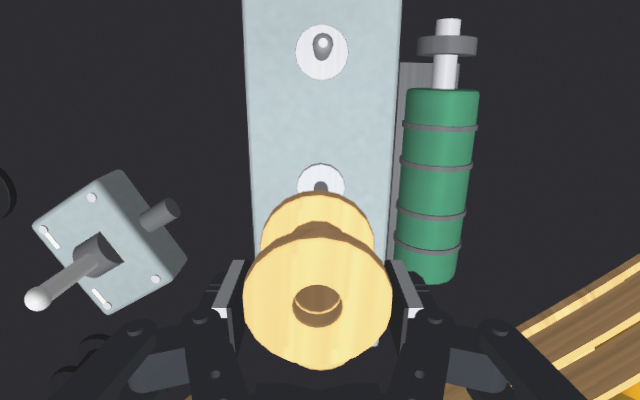

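The spindle 1 seat at (321,52) is as predicted. The spool column is at 317 and the seat 2 column at 321, so I'll shift +2.8 mm along tool y, then descend.

>>> {"op": "arm_command", "data": {"deltas": [{"dx":-0.25,"dy":0.28,"dz":0.8,"wx":0,"wy":0,"wz":0},{"dx":-0.25,"dy":0.28,"dz":2.2,"wx":0,"wy":0,"wz":0},{"dx":-0.25,"dy":0.28,"dz":3.2,"wx":0,"wy":0,"wz":0},{"dx":-0.25,"dy":0.28,"dz":4.2,"wx":0,"wy":0,"wz":0},{"dx":-0.25,"dy":0.28,"dz":5.2,"wx":0,"wy":0,"wz":0},{"dx":-0.25,"dy":0.28,"dz":6.5,"wx":0,"wy":0,"wz":0},{"dx":-0.25,"dy":0.28,"dz":7.8,"wx":0,"wy":0,"wz":0},{"dx":-0.25,"dy":0.28,"dz":9,"wx":0,"wy":0,"wz":0},{"dx":-0.25,"dy":0.28,"dz":10,"wx":0,"wy":0,"wz":0},{"dx":-0.25,"dy":0.28,"dz":10.5,"wx":0,"wy":0,"wz":0},{"dx":-0.25,"dy":0.28,"dz":10.8,"wx":0,"wy":0,"wz":0},{"dx":-0.25,"dy":0.28,"dz":10.9,"wx":0,"wy":0,"wz":0}]}}

```text
t: 23.78
tool_pos: [0.6374, -0.1854, 0.0901]
orientation: [-179.8, -0.1, 62.7]
ft_force: [-10.6, 5.3, 22.0]
gripper_width: 0.0576
finger_force: 46.1
```

```bash
python3 -c "
from h import *
to([.639,-.183,.09],[180,0,62.7]);print(sense()['ft_force'])"
```

```text
t 23.78 pos [ 0.6374 -0.1854  0.0901] rpy [-1.798e+02 -1.000e-01  6.270e+01] -> d [0.29 0.03 0.01] w [-0.004 -0.002 -0.   ]
[-10.62997753   5.29081944  22.02387843]
```

Seated at z .0901. Release and lift.

>>> {"op": "arm_command", "data": {"deltas": [{"dx":0,"dy":0,"dz":-0.1,"wx":0,"wy":0,"wz":0},{"dx":0,"dy":0,"dz":-0.1,"wx":0,"wy":0,"wz":0},{"dx":0,"dy":0,"dz":-0.1,"wx":0,"wy":0,"wz":0},{"dx":0,"dy":0,"dz":-0.1,"wx":0,"wy":0,"wz":0},{"dx":0,"dy":0,"dz":-2,"wx":0,"wy":0,"wz":0},{"dx":0,"dy":0,"dz":-6,"wx":0,"wy":0,"wz":0},{"dx":0,"dy":0,"dz":-10,"wx":0,"wy":0,"wz":0},{"dx":0,"dy":0,"dz":-12,"wx":0,"wy":0,"wz":0}], "jaw": 8.5}}

```text
t: 24.45
tool_pos: [0.64, -0.1868, 0.2131]
orientation: [179.8, -0.1, 62.7]
ft_force: [0.8, 0.1, 0.2]
gripper_width: 0.0849
finger_force: 0.0
```

```bash
python3 -c "
from h import *
to([.6845,.1678,.21],[180,0,120])"
```

```text
t 24.45 pos [ 0.64   -0.1868  0.2131] rpy [ 1.798e+02 -1.000e-01  6.270e+01] -> d [ 33.55 -12.31   0.32] w [ 0.005  0.    -1.   ]
```

>>> {"op": "arm_command", "data": {"deltas": [{"dx":33.5,"dy":-12.3,"dz":0,"wx":0.005,"wy":0,"wz":-1.0},{"dx":33.5,"dy":-12.3,"dz":0,"wx":0.005,"wy":0,"wz":-1.0},{"dx":33.5,"dy":-12.3,"dz":0,"wx":0.005,"wy":0,"wz":-1.0},{"dx":33.5,"dy":-12.3,"dz":0,"wx":0.005,"wy":0,"wz":-1.0},{"dx":33.5,"dy":-12.3,"dz":0,"wx":0.005,"wy":0,"wz":-1.0},{"dx":33.5,"dy":-12.3,"dz":0,"wx":0.005,"wy":0,"wz":-1.0},{"dx":33.5,"dy":-12.3,"dz":0,"wx":0.005,"wy":0,"wz":-1.0},{"dx":33.5,"dy":-12.3,"dz":0,"wx":0.005,"wy":0,"wz":-1.0},{"dx":33.5,"dy":-12.3,"dz":0,"wx":0.005,"wy":0,"wz":-1.0},{"dx":33.5,"dy":-12.3,"dz":0,"wx":0.005,"wy":0,"wz":-1.0},{"dx":33.5,"dy":-12.3,"dz":0,"wx":0.005,"wy":0,"wz":-1.0},{"dx":33.5,"dy":-12.3,"dz":0,"wx":0.005,"wy":0,"wz":-1.0}]}}

```text
t: 25.45
tool_pos: [0.6825, 0.167, 0.2087]
orientation: [-179.7, -0.2, 119.9]
ft_force: [0.2, 0.2, -0.0]
gripper_width: 0.085
finger_force: 0.0
```

```bash
python3 -c "
from h import *
im=read_camera('wrist');m=camera_model('wrist')
cv2.imwrite('pics/w8.png',im[:,:,::-1])
for b in bores(m,im): print('w',b)
print(proj(m,[.6845,.1678,.06]))
to([.6845,.1678,.052],[180,0,120])"
```

```text
w (322.1, 186.5, 13.1, [0.6841, 0.1692, 0.06])
w (323.0, 155.5, 23.0, [0.6723, 0.191, 0.06])
[321.64602174 188.23091926]
t 25.5 pos [0.6827 0.1661 0.2089] rpy [-1.797e+02 -1.000e-01  1.199e+02] -> d [ 0.02  0.32 15.69] w [-0.005 -0.002 -0.002]
```

View pics/w8.png

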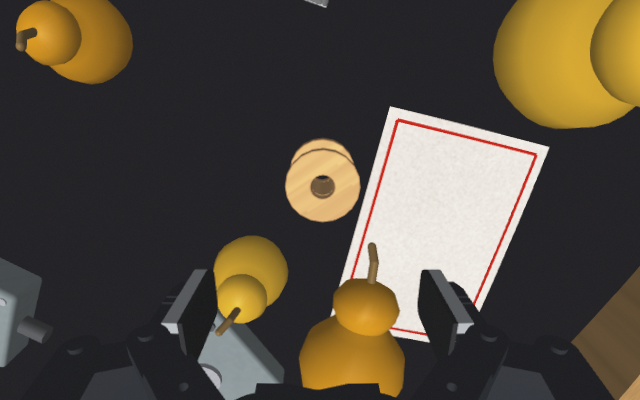

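Spool A's bore is at (322,186) → (.684,.169). Gourd 1 is at (250,270) and the lying gourd's stalk at (372,245), both clear of the finger line. I'll grip A.

>>> {"op": "arm_command", "data": {"deltas": [{"dx":0.13,"dy":0.26,"dz":3.5,"wx":-0.005,"wy":0,"wz":0},{"dx":0.13,"dy":0.26,"dz":7,"wx":-0.005,"wy":0,"wz":0},{"dx":0.13,"dy":0.26,"dz":10.5,"wx":-0.005,"wy":0,"wz":0},{"dx":0.13,"dy":0.26,"dz":13.5,"wx":-0.005,"wy":0,"wz":0},{"dx":0.13,"dy":0.26,"dz":15.2,"wx":-0.005,"wy":0,"wz":0},{"dx":0.13,"dy":0.26,"dz":15.7,"wx":-0.005,"wy":0,"wz":0},{"dx":0.13,"dy":0.26,"dz":15.7,"wx":-0.005,"wy":0,"wz":0}]}}

```text
t: 26.08
tool_pos: [0.6825, 0.1689, 0.0505]
orientation: [-179.9, -0.2, 119.9]
ft_force: [-0.1, -0.4, 0.3]
gripper_width: 0.0847
finger_force: 0.0
```

>>> {"op": "arm_command", "data": {"deltas": [{"dx":0,"dy":0,"dz":0,"wx":0,"wy":0,"wz":0},{"dx":0,"dy":0,"dz":0,"wx":0,"wy":0,"wz":0},{"dx":0,"dy":0,"dz":0,"wx":0,"wy":0,"wz":0},{"dx":0,"dy":0,"dz":0,"wx":0,"wy":0,"wz":0},{"dx":0,"dy":0,"dz":0,"wx":0,"wy":0,"wz":0}], "jaw": 4.5, "force": 40}}

```text
t: 26.5
tool_pos: [0.6847, 0.1707, 0.0547]
orientation: [179.8, -0.1, 120.0]
ft_force: [-1.0, -1.5, 6.5]
gripper_width: 0.0588
finger_force: 41.9
```

```bash
python3 -c "
from h import *
to([.6865,-.0905,.215],[180,0,62.7])"
```

```text
t 26.5 pos [0.6847 0.1707 0.0547] rpy [ 1.798e+02 -1.000e-01  1.200e+02] -> d [-22.67 -12.84 -16.14] w [ 0.003 -0.004  1.   ]
```

>>> {"op": "arm_command", "data": {"deltas": [{"dx":0,"dy":0,"dz":-3,"wx":0,"wy":0,"wz":0},{"dx":0,"dy":0,"dz":-7,"wx":0,"wy":0,"wz":0},{"dx":0,"dy":0,"dz":-11,"wx":0,"wy":0,"wz":0},{"dx":0,"dy":0,"dz":-15,"wx":0,"wy":0,"wz":0},{"dx":-2,"dy":-1.2,"dz":-16.1,"wx":0,"wy":0,"wz":0.1},{"dx":-5,"dy":-2.9,"dz":-16.1,"wx":0,"wy":0,"wz":0.22},{"dx":-8,"dy":-4.6,"dz":-16.1,"wx":0,"wy":0,"wz":0.34},{"dx":-11,"dy":-6.3,"dz":-16.1,"wx":0,"wy":0,"wz":0.46},{"dx":-14,"dy":-8,"dz":-16.1,"wx":0,"wy":0,"wz":0.58},{"dx":-17,"dy":-9.7,"dz":-16.1,"wx":0,"wy":0,"wz":0.7},{"dx":-20,"dy":-11.4,"dz":-16.1,"wx":0,"wy":0,"wz":0.82},{"dx":-22,"dy":-12.5,"dz":-16.1,"wx":0,"wy":0,"wz":0.93}]}}

```text
t: 27.5
tool_pos: [0.6848, -0.0873, 0.2138]
orientation: [180.0, -0.1, 66.2]
ft_force: [0.0, 0.1, -0.9]
gripper_width: 0.0587
finger_force: 43.5
```

```bash
python3 -c "
from h import *
to([.6865,-.0905,.2],[180,0,62.7])"
```

```text
t 27.5 pos [ 0.6848 -0.0873  0.2138] rpy [ 1.80e+02 -1.00e-01  6.62e+01] -> d [-0.23  0.28  1.38] w [ 0.    -0.002  0.061]
```

>>> {"op": "arm_command", "data": {"deltas": [{"dx":-0.25,"dy":0.28,"dz":0.7,"wx":0,"wy":0,"wz":0.061},{"dx":-0.25,"dy":0.28,"dz":1.4,"wx":0,"wy":0,"wz":0.061},{"dx":-0.25,"dy":0.28,"dz":1.4,"wx":0,"wy":0,"wz":0.061},{"dx":-0.25,"dy":0.28,"dz":1.4,"wx":0,"wy":0,"wz":0.061},{"dx":-0.25,"dy":0.28,"dz":1.4,"wx":0,"wy":0,"wz":0.061}]}}

```text
t: 27.92
tool_pos: [0.6871, -0.0839, 0.1982]
orientation: [-179.8, -0.2, 63.5]
ft_force: [-0.1, -0.7, -0.9]
gripper_width: 0.0589
finger_force: 43.5
```

```bash
python3 -c "
from h import *
im=read_camera('wrist');m=camera_model('wrist')
to([.6865,-.0905,.09],[180,0,62.7])
print(proj(m,(.6865,-.0905,.036)).round(1))
g=cv2.cvtColor(im,cv2.COLOR_RGB2HSV);w=cv2.inRange(g,(0,0,215),(180,30,255))
for c in cv2.findContours(w,cv2.RETR_EXTERNAL,cv2.CHAIN_APPROX_NONE)[0]:
  if cv2.contourArea(c)>300: print(cv2.boundingRect(c))
T=sense()['tool_pos']; print(proj(m,[T[0],T[1],T[2]+.006]).round(1),bores(m,im,.205))"
```

```text
t 27.97 pos [ 0.6872 -0.0841  0.1983] rpy [-179.9   -0.2   63.4] -> d [-0.64  0.25 10.83] w [-0.003 -0.004  0.013]
[320.8 190.9]
(296, 169, 48, 26)
[317.9 304.6] [(316.9, 304.0, 25.4, [0.6872, -0.0833, 0.205]), (316.5, 295.5, 22.5, [0.6887, -0.0799, 0.205]), (345.0, 211.0, 5.4, [0.7129, -0.0538, 0.205])]
```

>>> {"op": "arm_command", "data": {"deltas": [{"dx":-0.4,"dy":0.25,"dz":0,"wx":0,"wy":0,"wz":0.01},{"dx":-0.4,"dy":0.25,"dz":0,"wx":0,"wy":0,"wz":0.01},{"dx":-0.4,"dy":0.25,"dz":0,"wx":0,"wy":0,"wz":0.01},{"dx":-0.4,"dy":0.25,"dz":0,"wx":0,"wy":0,"wz":0.01},{"dx":-0.4,"dy":0.25,"dz":0,"wx":0,"wy":0,"wz":0.01},{"dx":-0.4,"dy":0.25,"dz":0,"wx":0,"wy":0,"wz":0.01}]}}

```text
t: 28.47
tool_pos: [0.6872, -0.0904, 0.1979]
orientation: [-179.8, -0.2, 62.7]
ft_force: [0.1, 0.0, -0.9]
gripper_width: 0.0587
finger_force: 43.5
```

```bash
python3 -c "
from h import *
to([.6865,-.0905,.09],[180,0,62.7])
im=read_camera('wrist');m=camera_model('wrist')
to([.6865,-.0905,.09],[180,0,62.7])
print(proj(m,(.6865,-.0905,.036)).round(1))
g=cv2.cvtColor(im,cv2.COLOR_RGB2HSV);w=cv2.inRange(g,(0,0,215),(180,30,255))
for c in cv2.findContours(w,cv2.RETR_EXTERNAL,cv2.CHAIN_APPROX_NONE)[0]:
  if cv2.contourArea(c)>300: print(cv2.boundingRect(c), proj(m,(.6865+.02*.457,-.0905+.02*.889,.036)).round(1))"
```

```text
t 28.47 pos [ 0.6872 -0.0904  0.1979] rpy [-179.8   -0.2   62.7] -> d [-0.07 -0.03 10.79] w [-0.003 -0.003 -0.   ]
t 28.52 pos [ 0.6872 -0.0904  0.1979] rpy [-179.8   -0.2   62.7] -> d [-0.07 -0.03 10.79] w [-0.003 -0.003 -0.   ]
[317.4 184.4]
(292, 161, 49, 32) [317.3 160.6]
```

Well aligned: seat rim row 161 against 160.6 predicted. Descending.

>>> {"op": "arm_command", "data": {"deltas": [{"dx":-0.05,"dy":-0.05,"dz":1.5,"wx":0,"wy":0,"wz":0},{"dx":-0.05,"dy":-0.05,"dz":3,"wx":0,"wy":0,"wz":0},{"dx":-0.05,"dy":-0.05,"dz":4,"wx":0,"wy":0,"wz":0},{"dx":-0.05,"dy":-0.05,"dz":5,"wx":0,"wy":0,"wz":0},{"dx":-0.05,"dy":-0.05,"dz":6,"wx":0,"wy":0,"wz":0},{"dx":-0.05,"dy":-0.05,"dz":7,"wx":0,"wy":0,"wz":0},{"dx":-0.05,"dy":-0.05,"dz":8,"wx":0,"wy":0,"wz":0},{"dx":-0.05,"dy":-0.05,"dz":9,"wx":0,"wy":0,"wz":0},{"dx":-0.05,"dy":-0.05,"dz":10,"wx":0,"wy":0,"wz":0},{"dx":-0.05,"dy":-0.05,"dz":10.5,"wx":0,"wy":0,"wz":0},{"dx":-0.05,"dy":-0.05,"dz":10.7,"wx":0,"wy":0,"wz":0},{"dx":-0.05,"dy":-0.05,"dz":10.8,"wx":0,"wy":0,"wz":0}]}}

```text
t: 29.52
tool_pos: [0.686, -0.0902, 0.0907]
orientation: [-179.7, -0.2, 62.7]
ft_force: [-7.0, 2.2, 15.2]
gripper_width: 0.0588
finger_force: 44.5
```

```bash
python3 -c "
from h import *
to([.6865,-.0905,.09],[180,0,62.7])"
```

```text
t 29.52 pos [ 0.686  -0.0902  0.0907] rpy [-179.7   -0.2   62.7] -> d [-0.01  0.06  0.07] w [-0.005 -0.003 -0.001]
```

Seated at z .0907. Release and lift, and park to the left for a full check.

>>> {"op": "arm_command", "data": {"deltas": [{"dx":0,"dy":0,"dz":-0.1,"wx":0,"wy":0,"wz":0},{"dx":0,"dy":0,"dz":-0.1,"wx":0,"wy":0,"wz":0},{"dx":0,"dy":0,"dz":-0.1,"wx":0,"wy":0,"wz":0},{"dx":0,"dy":0,"dz":-0.1,"wx":0,"wy":0,"wz":0},{"dx":0,"dy":0,"dz":-2,"wx":0,"wy":0,"wz":0},{"dx":0,"dy":0,"dz":-6,"wx":0,"wy":0,"wz":0},{"dx":0,"dy":0,"dz":-10,"wx":0,"wy":0,"wz":0},{"dx":0,"dy":0,"dz":-13,"wx":0,"wy":0,"wz":0},{"dx":0,"dy":0,"dz":-13,"wx":0,"wy":0,"wz":0}], "jaw": 8.5}}

```text
t: 30.27
tool_pos: [0.6902, -0.0923, 0.2277]
orientation: [179.5, -0.4, 62.6]
ft_force: [1.6, -1.3, 0.3]
gripper_width: 0.0851
finger_force: 0.0
```

```bash
python3 -c "
from h import *
to([.439,-.145,.22],[180,0,3.2])
im=read_camera('scene');cv2.imwrite('pics/s2.png',cv2.resize(im[150:270,160:320,::-1],None,fx=4.5,fy=4.5,interpolation=cv2.INTER_CUBIC))"
```

```text
t 30.27 pos [ 0.6902 -0.0923  0.2277] rpy [179.5  -0.4  62.6] -> d [-16.23 -19.9    0.49] w [ 0.004 -0.011  1.037]
```

View pics/s2.png

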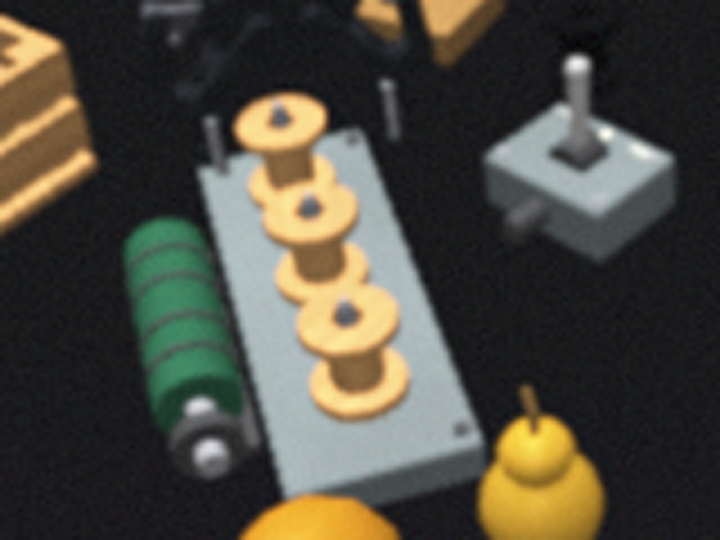

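All three spools are seated with the spindle tips through their bores, and the toggle is upright at (578,65). Now the reverse throw.

>>> {"op": "arm_command", "data": {"deltas": [{"dx":-16.2,"dy":-19.9,"dz":0,"wx":0.004,"wy":-0.011,"wz":1.037},{"dx":-16.2,"dy":-19.9,"dz":0,"wx":0.004,"wy":-0.011,"wz":1.037},{"dx":-16.2,"dy":-19.9,"dz":0,"wx":0.004,"wy":-0.011,"wz":1.037},{"dx":-16.2,"dy":-19.9,"dz":0,"wx":0.004,"wy":-0.011,"wz":1.037},{"dx":-16.2,"dy":-19.9,"dz":0,"wx":0.004,"wy":-0.011,"wz":1.037},{"dx":-16.2,"dy":-19.9,"dz":0,"wx":0.004,"wy":-0.011,"wz":1.037},{"dx":-16.2,"dy":-19.9,"dz":0,"wx":0.004,"wy":-0.011,"wz":1.037},{"dx":-16.2,"dy":-19.9,"dz":0,"wx":0.004,"wy":-0.011,"wz":1.037},{"dx":-16.2,"dy":-19.9,"dz":0,"wx":0.004,"wy":-0.011,"wz":1.037},{"dx":-16.2,"dy":-19.9,"dz":0,"wx":0.004,"wy":-0.011,"wz":1.037},{"dx":-16.2,"dy":-19.9,"dz":0,"wx":0.004,"wy":-0.011,"wz":1.037},{"dx":-16.2,"dy":-19.9,"dz":0,"wx":0.004,"wy":-0.011,"wz":1.037}], "jaw": 5.0}}

```text
t: 31.32
tool_pos: [0.4353, -0.1432, 0.2196]
orientation: [-179.9, 0.7, 3.4]
ft_force: [0.2, 0.1, -0.1]
gripper_width: 0.0501
finger_force: 0.0
```

```bash
python3 -c "
from h import *
to([.4387,-.146,.112],[180,0,3.2]);print(sense()['gripper_width'])"
```

```text
t 31.32 pos [ 0.4353 -0.1432  0.2196] rpy [-179.9    0.7    3.4] -> d [ 0.46  0.31 10.76] w [-0.002  0.013  0.003]
0.05013940059559256
```

>>> {"op": "arm_command", "data": {"deltas": [{"dx":0.4,"dy":0.3,"dz":0,"wx":0,"wy":0.013,"wz":0},{"dx":0.4,"dy":0.3,"dz":2,"wx":0,"wy":0.013,"wz":0},{"dx":0.4,"dy":0.3,"dz":4.5,"wx":0,"wy":0.013,"wz":0},{"dx":0.4,"dy":0.3,"dz":7,"wx":0,"wy":0.013,"wz":0},{"dx":0.4,"dy":0.3,"dz":9,"wx":0,"wy":0.013,"wz":0},{"dx":0.4,"dy":0.3,"dz":10.5,"wx":0,"wy":0.013,"wz":0},{"dx":0.4,"dy":0.3,"dz":10.8,"wx":0,"wy":0.013,"wz":0},{"dx":0.4,"dy":0.3,"dz":10.8,"wx":0,"wy":0.013,"wz":0},{"dx":0.4,"dy":0.3,"dz":10.8,"wx":0,"wy":0.013,"wz":0}]}}

```text
t: 32.07
tool_pos: [0.4388, -0.1465, 0.1125]
orientation: [-179.9, -0.1, 3.2]
ft_force: [-0.2, -1.0, 0.2]
gripper_width: 0.05
finger_force: 0.0
```

```bash
python3 -c "
from h import *
to([.4387,-.147-.0465,.111],[180,0,3.2])
im=read_camera('wrist');m=camera_model('wrist')
y=np.array([-np.sin(.056),np.cos(.056),0])
for a in (-.55,0,.1): print(a,proj(m,np.array([.4387,-.147,.045])+.075*np.sin(a)*y+[0,0,.075*np.cos(a)]).round())
w=cv2.inRange(cv2.cvtColor(im,cv2.COLOR_RGB2HSV),(0,0,225),(180,20,255))
for c in cv2.findContours(w,cv2.RETR_EXTERNAL,cv2.CHAIN_APPROX_NONE)[0]:
  if cv2.contourArea(c)>150: print(cv2.boundingRect(c))"
```

```text
t 32.07 pos [ 0.4388 -0.1465  0.1125] rpy [-1.799e+02 -1.000e-01  3.200e+00] -> d [-0.27  4.69  0.14] w [-0.001 -0.002  0.001]
-0.55 [413. 291.]
0 [318. 307.]
0.1 [298. 306.]
(287, 297, 41, 35)
(225, 164, 188, 125)
(432, 0, 208, 121)
```

The lever sits about 4 mm further to +y than modelled, so I'll use that and push over to reverse.

>>> {"op": "arm_command", "data": {"deltas": [{"dx":0,"dy":0.8,"dz":0.1,"wx":0,"wy":0,"wz":0},{"dx":0,"dy":1.6,"dz":0.1,"wx":0,"wy":0,"wz":0},{"dx":0,"dy":2.4,"dz":0.1,"wx":0,"wy":0,"wz":0},{"dx":0,"dy":3.2,"dz":0.1,"wx":0,"wy":0,"wz":0},{"dx":0,"dy":4,"dz":0.1,"wx":0,"wy":0,"wz":0},{"dx":0,"dy":4.3,"dz":0.1,"wx":0,"wy":0,"wz":0},{"dx":0,"dy":4.3,"dz":0.1,"wx":0,"wy":0,"wz":0},{"dx":0,"dy":4.3,"dz":0.1,"wx":0,"wy":0,"wz":0},{"dx":0,"dy":4.3,"dz":0.1,"wx":0,"wy":0,"wz":0}]}}

```text
t: 32.87
tool_pos: [0.4407, -0.1891, 0.1109]
orientation: [-179.9, -0.1, 3.2]
ft_force: [-0.3, 0.3, 0.7]
gripper_width: 0.0502
finger_force: 0.0
```

```bash
cat > tog.py <<'E'
from h import *
to([.439,-.1377,.1115],[180,0,3.2])
im=read_camera('wrist');m=camera_model('wrist')
y=np.array([-np.sin(.056),np.cos(.056),0])
for a in (-.55,-.3,0): print(a,proj(m,np.array([.4387,-.143,.045])+.075*np.sin(a)*y+[0,0,.075*np.cos(a)]).round())
w=cv2.inRange(cv2.cvtColor(im,cv2.COLOR_RGB2HSV),(0,0,225),(180,20,255))
for c in cv2.findContours(w,cv2.RETR_EXTERNAL,cv2.CHAIN_APPROX_NONE)[0]:
  if cv2.contourArea(c)>100: print(cv2.boundingRect(c))
print(sense()['ft_force'].round(1) if hasattr(sense()['ft_force'],'round') else sense()['ft_force'])
E
python3 tog.py
```

```text
t 32.87 pos [ 0.4407 -0.1891  0.1109] rpy [-1.799e+02 -1.000e-01  3.200e+00] -> d [ 0.12 -5.14 -0.05] w [-0.002 -0.001  0.001]
-0.55 [300. 292.]
-0.3 [255. 302.]
0 [196. 307.]
(285, 286, 38, 33)
(148, 164, 188, 126)
(355, 0, 256, 119)
[ 0.8 -0.6  0.3]
```

Reverse is confirmed: ball at about (304,302), end stop predicted at (300,292). Hold briefly, then return to off.

>>> {"op": "arm_command", "data": {"deltas": [{"dx":0,"dy":0,"dz":0,"wx":0,"wy":0,"wz":0},{"dx":0,"dy":0,"dz":0,"wx":0,"wy":0,"wz":0},{"dx":0,"dy":-1,"dz":0,"wx":0,"wy":0,"wz":0},{"dx":0,"dy":-1.9,"dz":0,"wx":0,"wy":0,"wz":0},{"dx":0,"dy":-2.7,"dz":0,"wx":0,"wy":0,"wz":0},{"dx":0,"dy":-3.5,"dz":0,"wx":0,"wy":0,"wz":0},{"dx":0,"dy":-4.2,"dz":0,"wx":0,"wy":0,"wz":0},{"dx":0,"dy":-4.8,"dz":0,"wx":0,"wy":0,"wz":0},{"dx":0,"dy":-5,"dz":0,"wx":0,"wy":0,"wz":0},{"dx":0,"dy":-5,"dz":0,"wx":0,"wy":0,"wz":0}]}}

```text
t: 33.75
tool_pos: [0.4376, -0.1373, 0.1107]
orientation: [-179.8, 0.0, 3.4]
ft_force: [0.5, 0.3, 0.4]
gripper_width: 0.0501
finger_force: 0.0
```

```bash
python3 tog.py
```

```text
t 33.75 pos [ 0.4376 -0.1373  0.1107] rpy [-179.8    0.     3.4] -> d [ 0.14  0.05 -0.08] w [-0.003  0.     0.003]
-0.55 [426. 291.]
-0.3 [388. 302.]
0 [330. 308.]
(334, 299, 40, 35)
(241, 163, 190, 127)
(454, 0, 186, 122)
[ 0.2  0.2 -0.2]
```

>>> {"op": "arm_command", "data": {"deltas": [{"dx":0,"dy":0,"dz":0,"wx":0,"wy":0,"wz":0},{"dx":0,"dy":0,"dz":0,"wx":0,"wy":0,"wz":0},{"dx":0,"dy":0,"dz":0,"wx":0,"wy":0,"wz":0},{"dx":0,"dy":0,"dz":0,"wx":0,"wy":0,"wz":0}]}}

```text
t: 34.13
tool_pos: [0.4378, -0.1392, 0.111]
orientation: [-179.9, -0.1, 3.2]
ft_force: [0.8, -0.5, 0.2]
gripper_width: 0.05
finger_force: 0.0
```

```bash
python3 tog.py; python3 -c "
from h import *
m=camera_model('wrist');print(onz(m,353.5,316,.12),onz(m,336,226,.045))"
```

```text
t 34.13 pos [ 0.4378 -0.1392  0.111 ] rpy [-1.799e+02 -1.000e-01  3.200e+00] -> d [ 0.12 -0.14 -0.05] w [-0.002 -0.001  0.   ]
-0.55 [422. 291.]
-0.3 [384. 302.]
0 [327. 308.]
(328, 299, 40, 35)
(237, 163, 190, 127)
(449, 0, 191, 121)
[0.4 0.1 0.3]
[ 0.43549536 -0.15341649  0.12      ] [ 0.44082999 -0.1497923   0.045     ]
```

Measured against the box centre (y −.147), the lever rests at about −0.05 rad. That mirrors the +0.05 of the first off setting, so it is off with no contact. I'll lift clear and do a last numeric check.

>>> {"op": "arm_command", "data": {"deltas": [{"dx":0,"dy":0.3,"dz":-0.5,"wx":0,"wy":0,"wz":0},{"dx":0,"dy":0.4,"dz":-3,"wx":0,"wy":0,"wz":0},{"dx":0,"dy":0.4,"dz":-6.5,"wx":0,"wy":0,"wz":0},{"dx":0,"dy":0.4,"dz":-10,"wx":0,"wy":0,"wz":0},{"dx":0,"dy":0.4,"dz":-13,"wx":0,"wy":0,"wz":0},{"dx":0,"dy":-4,"dz":-16,"wx":0,"wy":0,"wz":0},{"dx":0,"dy":-8,"dz":-18,"wx":0,"wy":0,"wz":0},{"dx":0,"dy":-12,"dz":-18,"wx":0,"wy":0,"wz":0},{"dx":0,"dy":-16,"dz":-18,"wx":0,"wy":0,"wz":0},{"dx":0,"dy":-16,"dz":-18,"wx":0,"wy":0,"wz":0},{"dx":0,"dy":-16,"dz":-18,"wx":0,"wy":0,"wz":0},{"dx":0,"dy":-16,"dz":-18,"wx":0,"wy":0,"wz":0}]}}

```text
t: 35.18
tool_pos: [0.4286, 0.02, 0.2913]
orientation: [-179.9, -0.1, 3.3]
ft_force: [-0.1, -0.5, -0.4]
gripper_width: 0.0499
finger_force: 0.0
```

```bash
python3 - <<'E'
from h import *
y=np.array([-np.sin(.056),np.cos(.056),0])
first={'top':cv2.imread('pics/top0.png')[:,:,::-1],'scene':cv2.imread('pics/scene0.png')[:,:,::-1]}
for n in ('top','scene'):
    im=read_camera(n);m=camera_model(n)
    for a in (-.55,0,.55): print(n,a,proj(m,np.array([.4387,-.147,.045])+.075*np.sin(a)*y+[0,0,.075*np.cos(a)]).round(1))
    c=proj(m,[.4387,-.147,.12]); x0,y0=int(c[0])-30,int(c[1])-22
    w=cv2.inRange(cv2.cvtColor(np.ascontiguousarray(im[y0:y0+44,x0:x0+60]),cv2.COLOR_RGB2HSV),(0,0,205),(180,25,255))
    for k in cv2.findContours(w,cv2.RETR_EXTERNAL,cv2.CHAIN_APPROX_NONE)[0]:
        r=cv2.boundingRect(k); print('  white',r[0]+x0,r[1]+y0,r[2:])
    for p in [(.675,.05,.05),(.459,.17,.05)]:
        u,v=proj(m,p).astype(int); d=np.abs(im[v-15:v+15,u-15:u+15].astype(int)-first[n][v-15:v+15,u-15:u+15]).mean(); print('  gourd diff',round(d,1))
s=sense();print(s['t'],s['tool_pos'].round(3) if hasattr(s['tool_pos'],'round') else s['tool_pos'])
E
```

```text
top -0.55 [425.2 219.6]
top 0 [408.9 220.3]
top 0.55 [390.7 222.2]
  white 406 235 (1, 2)
  white 414 234 (11, 4)
  white 409 217 (6, 6)
  white 419 209 (4, 4)
  white 381 198 (17, 5)
  gourd diff 26.7
  gourd diff 1.3
scene -0.55 [277.3 162.7]
scene 0 [286.5 164.2]
scene 0.55 [296.4 171.8]
  white 300 182 (5, 4)
  white 293 179 (3, 2)
  white 285 162 (3, 3)
  gourd diff 2.0
  gourd diff 2.3
35.2833 [0.429 0.019 0.291]
```

The lever is at off in both views (top 411.5 against 408.9, scene 286 against 286.5). The gourds are unmoved in the scene view. Handing in.

```bash
python3 -c "
from station import ticket; print(ticket.sign_off())"
```

```text
the job is handed in; nothing more can be done
None
```

The job is handed in at about 35 s: switch set to off first, both cores moved to the tray, all three spools seated on their own spindles, reverse held for about a second, and the toggle left at centre off (it rests about 0.05 rad to the reverse side); the gourds looked undisturbed.

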